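Load the sample-bottle carrier and hang its bail on the lift hook

ROBOT

A 7-joint arm with a two-finger parallel gripper is mounted at the origin on the work surface. World frame = base frame: x ahead of the robot, y to its left, z up, the work surface at z = 0. Lengths are in m, angles in rad, forces in N, time in s.
With the tool pointing down it reaches from about 0.425 to 0.875 m from the base axis. Payload 4.7 kg.
Tool frame: the origin (TCP) lies between the finger pads; the fingertips stand 11 mm ahead of it and the grasp point (between the pads) lies 8 mm behind it (robot.finger_overhang is the distance from the TCP to the fingertips, in m); z points along the fingers, y is the line along which they close (so a half turn about z gives the same grasp; the last joint's range is limited). The gripper opens to 85 mm and grips with 20 to 120 N. Pads are 22 mm wide; open, the fingers measure 114 mm over their backs; the gripper's body (76 mm by 85 mm) begins 54 mm behind the grasp point. The pads swing forward as they close: fully open they stand 13 mm farther back than shut.
Start: joints at [-1.174, 0.321, -0.07, 1.45, 0.023, 1.371, -0.057], TCP at [0.243, 0.603, 0.242] pointing down, gripper open.
Joint ranges: [-2.86, 2.86], [-0.3, 2.09], [-1.38, 1.24], [0.06, 2.45], [-1.56, 4.7], [0.09, 2.05], [-2.69, 2.69]. Speed limits (rad/s): [2.57, 2.57, 3.14, 3.14, 3.14, 3.14, 3.14].

INTERFACE

Orientations are given as a rotation vector (axis times angle).
In Python, from plant import robot gives the robot as it stands.
- The arm moves only by the tool play_rows, never from a script. Its argument "series" is a list of rows, each a list of 7 numbers: the shift along the tool's x, y, z in m, then the turn, a rotation vector about the tool's x, y, z in degrees, then the opening, from -1 (shut) to 1 (fully open), so that 0 is half open. In form: [[x, y, z, rx, ry, rz, gripper], ...]. A call has 1 to 5 rows; each row shifts and turns the commanded pose from where the row before left it, along the tool's axes as they then stand; what a row does not reach is not made up. A row lasts 1/8 s, in which the tool goes at most 62.5 mm and 10.7 degrees, less where a joint would pass 70% of its speed; a pose out of reach is approached as far as the arm can. A call with a gripper value outside its range is refused whole. The fingers move at their own pace and stop on an object; "squeeze" is the grip in N (left out, the last holds). Time passes only in rows, so rows that do not move let the fingers close. It gives the time, the measured TCP pose, the force, the opening and the grip force at its end, in the units of the state.
- robot.state(): the state, without advancing time (a new reading comes with each control period).
- robot.read_camera(name): name is "side" or "top" or "wrist"; returns a dict with "img" (480x640x3 uint8, red, green, blue), "K" (3x3 intrinsics, pixels), "world_to_cam" (4x4, takes a point from world to camera coordinates). Camera axes: x right, y up, looking along -z (the intrinsics and any distortion apply to the point x, -y, -z); pixel columns grow to the right and rows downward; lengths in m; the calibration is good to about 2 mm. The wrist camera is an equidistant fisheye: a pixel r from the principal point sees the ray r / f radians off the axis. A picture is of the moment at which its call begins. There is no depth.
- robot.job_done(): hands the job in; it is judged then, once.
Trained networks look in the newest picture that a camera, given by its name, has taken for a name from the list of things; names that differ only in an ending like _2 or _b are one class to them, and where a whole thing is asked for, a point or a joint stands for the part that bears it (a point fixed in the world has none). Each returns a list of dicts, best first, with "p" (0 to 1); they miss things now and then, are a little off and sometimes report something else, mostly with a low value. They report only what shows in the picture. A call takes as long as a camera call.
- robot.silhouettes(camera, name): "pixels" (480x640 bool, what is visible of it) and "at" ([column, row] in pixels, amid what is visible of it).
- robot.tip_of(camera, name): "at" ([column, row] in pixels: a listed point, or the origin of a listed thing).
The state is a dict: "clock": time; "joint_pos": joint angles; "dq": joint speeds; "joint_efforts": joint torques, N m; "eef_pos": TCP position; "ee_rot": TCP orientation; "ft_force": force on the tool from outside, world axes, zero at the start; "moment": the same for the moment, N m; "grip_width": finger opening in m; "grip_force": force on a finger pad.
Only numpy, scipy, OpenCV 4.12 (cv2) and the standard library are available. Lean on these libraries where they do the work, as an engineer would, in place of code of your own. Each camera call takes 0.05 s, during which the arm holds its last target. There are 200 camera calls.

TASK

Take every bottle that is in the dispenser out through its spring-loaded flap, holding the flap open while you reach in, and stand each one upright in its own ring of the carrier, right down on the carrier's floor. When all the bottles are loaded, raise the carrier's flat-lying bail upright and hook its bar over the lift hook behind it, so that it stays there by itself. Leave the flap shut, the bottles standing in their rings and the other things on the table where they are.

Things in the scene. Friction and masses are not known exactly. Their poses are not given: they have to be found in the camera images.
- dispenser: Fixed low box, steel and clear plastic, 125 (x) x 304 (y) x 124 mm high. Origin on the table under the bottle line; +x to its back, +y along the row. Four pockets at x = 0, y = -93, -31, 31, 93 mm hold a bottle or none; floor 10 mm up, walls round them to 72 mm (2 mm play). Fixed roof, top at 124 mm, covers x = 28 to 88; the flap covers x = -33 to 26. May stand left or right, turned up to 0.2 rad.
- flap (a joint): Angle of the sprung clear L-shaped flap: 0 shut, stop 0.9. Front plate at the dispenser's x = -33 mm, hinged at its foot (axis along y, 12 mm up); top leaf at 121-124 mm reaches back over the bottles. Opens with its top swinging to the dispenser's -x; the spring shuts it (0.6 N at the lip when shut, 1 N at 0.4 rad). 40 mm of push at the lip (0.35 rad) bares the caps; the lip rises 12 mm meanwhile.
- flap_lip (a point): Middle of the top of the upright steel lip along the flap's free rear edge, at the dispenser's x = 23 mm, 136 mm up when shut; lip 294 mm long, 5 mm thick, 12 mm above leaf and roof. Fingers pointing down just above the roof push it forward from behind, go down onto a cap with the flap's edge resting against them, and it snaps shut when they leave. A bottle drawn up pushes it aside.
- bottle0: Closed empty sample bottle, black, about 60 g, 105 mm tall: body 38 mm in diameter up to 45 mm (foot tapered to 29 mm over the lowest 9 mm), then a long conical shoulder up to the orange screw cap, 18 mm in diameter, from 79 to 105 mm. Origin: centre of the underside; z up along the bottle. Stands in a pocket of the dispenser, or is absent (None).
- bottle1: Closed empty sample bottle, black, about 60 g, 105 mm tall: body 38 mm in diameter up to 45 mm (foot tapered to 29 mm over the lowest 9 mm), then a long conical shoulder up to the orange screw cap, 18 mm in diameter, from 79 to 105 mm. Origin: centre of the underside; z up along the bottle. Stands in a pocket of the dispenser, or is absent (None).
- bottle2: Closed empty sample bottle, black, about 60 g, 105 mm tall: body 38 mm in diameter up to 45 mm (foot tapered to 29 mm over the lowest 9 mm), then a long conical shoulder up to the orange screw cap, 18 mm in diameter, from 79 to 105 mm. Origin: centre of the underside; z up along the bottle. Stands in a pocket of the dispenser, or is absent (None).
- bottle3: Closed empty sample bottle, black, about 60 g, 105 mm tall: body 38 mm in diameter up to 45 mm (foot tapered to 29 mm over the lowest 9 mm), then a long conical shoulder up to the orange screw cap, 18 mm in diameter, from 79 to 105 mm. Origin: centre of the underside; z up along the bottle. Stands in a pocket of the dispenser, or is absent (None).
- carrier: Fixed carrier and lift mast. Origin on the table midway below the bail's pivots; +x to the mast, +y along the rings. Ring plate 80 mm deep, 40-50 mm up, four 46 mm holes at x = -45, y = -93, -31, 31, 93 mm. End plates at y = +-138, 96 mm high. Mast 30 mm wide at y = 0, front face x = 70, 224 mm high. Its hook: 10 mm rod at y = 0, 178 mm up, out to x = 36, then up to a tip at x = 34, 205 mm up.
- ring0 (a point): Centre of a ring, at the height of the floor on which the bottle stands (10 mm above the table); axes as the carrier.
- ring1 (a point): Centre of a ring, at the height of the floor on which the bottle stands (10 mm above the table); axes as the carrier.
- ring2 (a point): Centre of a ring, at the height of the floor on which the bottle stands (10 mm above the table); axes as the carrier.
- ring3 (a point): Centre of a ring, at the height of the floor on which the bottle stands (10 mm above the table); axes as the carrier.
- bail (a joint): Angle of the carrier's swing bail: 0 flat towards the carrier's -x, pi/2 upright, about 1.97 hooked. A bow of 10 mm round steel wire, 294 mm wide, 0.2 kg; its bar (along y) lies 140 mm from the pivots, which are at x = 0, 60 mm up. Falls back if let go. The pivots ride in upright slots: the whole bail can be lifted up to 30 mm and drops again. It passes the hook's tip only when lifted 15 mm+.
- bail_bar (a point): Middle of the bail's bar, on the centre line of the 10 mm wire; moves with the bail (60 mm above the table when flat). The hook needs the middle, so grip the bar some 70 mm to one side of it.
- hook_seat (a point): Where the middle of the bail's bar lies when hooked: in the hook's throat between tip and mast, at x = 54 mm of the carrier, y = 0, 188 mm above the table. The throat is 29 mm wide; axes as the carrier.
- litre_a: Bystander: black one-litre bottle, 80 mm across, 190 mm tall. Origin under its middle.
- litre_b: Bystander: black one-litre bottle with a paper label, 80 mm across, 190 mm tall. Origin under its middle.
- funnel: Bystander: white funnel standing on its mouth, 90 mm across, 85 mm tall. Origin under its middle.
- cap_bin: Bystander: open grey bin 130 x 180 x 60 mm. Origin under its middle.
- label_reel: Bystander: paper reel 96 mm across, 45 mm high, lying flat. Origin under its middle.
- wrench: Bystander: steel wrench 180 mm long, lying flat along its x. Origin near its middle.

How it is judged:
On the way, in this order (a step that is already met when the one before it is completed fails the run):
1. the flap is pushed open (value of joint flap above 0.2 rad), for 0.2 s.
2. every bottle stands upright in a ring on the carrier's floor ((distance between bottle0 and ring0 below 0.01 m or distance between bottle0 and ring1 below 0.01 m or distance between bottle0 and ring2 below 0.01 m or distance between bottle0 and ring3 below 0.01 m) and angle between each of bottle0, bottle1, bottle2, bottle3's own z axis and vertical below 0.12 rad and linear speed of each of bottle0, bottle1, bottle2, bottle3 below 0.03 m/s and (distance between bottle1 and ring0 below 0.01 m or distance between bottle1 and ring1 below 0.01 m or distance between bottle1 and ring2 below 0.01 m or distance between bottle1 and ring3 below 0.01 m) and (distance between bottle2 and ring0 below 0.01 m or distance between bottle2 and ring1 below 0.01 m or distance between bottle2 and ring2 below 0.01 m or distance between bottle2 and ring3 below 0.01 m) and (distance between bottle3 and ring0 below 0.01 m or distance between bottle3 and ring1 below 0.01 m or distance between bottle3 and ring2 below 0.01 m or distance between bottle3 and ring3 below 0.01 m)), for 0.3 s.
3. the bail is raised upright (value of joint bail above 1.3 rad), for 0.1 s.
At the end, for the whole second after the job is handed in: Every bottle present stands upright (within 0.12 rad) and at rest in a ring of the carrier, its underside within 10 mm of the ring's centre on the carrier's floor; the bail is past upright with the middle of its bar within 16 mm of the hook's seat, left to itself; the flap is shut (under 0.08 rad) (all of step 2 and distance between bail_bar and hook_seat below 0.016 m and value of joint bail above 1.7 rad and value of joint flap below 0.08 rad); the robot touches nothing.
It fails at once if a bystander is shoved by more than 40 mm or tipped over (distance of any of litre_a, litre_b, funnel, cap_bin, label_reel, wrench from where it was at the start of the episode above 0.04 m or angle between any of litre_a, litre_b, funnel, cap_bin, label_reel, wrench's own z axis and vertical above 0.6 rad).
Of bottle0, bottle1, bottle2, bottle3 only 3 to 4 are there at a start; the rules pass over those that are not, and their reading is None.
At some moment in a run one of bottle0, bottle1, bottle2, bottle3 may be knocked a few centimetres aside while the robot is not near it.
It also fails if it takes over 210 s, if anything falls off the work surface, if the arm or the gripper's body presses on something with over 40 N, if the wrist force passes 120 N, or if a joint passes its speed limit or range.

## Working session

There is one attempt and no reset: what is moved stays moved. The work goes in short steps, Python scripts to look and compute and a tool call to move; the robot and the scene stay as the last step left them, time stands still between calls to the robot, and variables do not carry over. Pictures are saved under pics/ and viewed, at most 14 in all, crops included, and the job is handed in when it is done.

Besides the shell and the picture viewer there is one more tool, called after ">>>" in YAML: its name, and indented under it one key for each argument. play_rows: Moves the arm, as the interface text tells. Its arguments: {"type":"object","properties":{"series":{"type":"array","items":{"type":"array","items":{"type":"number"}}},"squeeze":{"type":"number"}},"required":["series"]}

```bash
ls; mkdir -p pics
cat > h.py <<'E'
import numpy as np, cv2
from scipy.spatial.transform import Rotation as R
from plant import robot
def ray(c,px):
    K=np.array(c["K"]);T=np.array(c["world_to_cam"])
    x=(px[0]-K[0,2])/K[0,0];y=(px[1]-K[1,2])/K[1,1]
    if c.get("name")=="wrist":
        r=np.hypot(x,y);s=np.sin(r)/max(r,1e-9);d=np.array([x*s,-y*s,-np.cos(r)])
    else: d=np.array([x,-y,-1])
    o=-T[:3,:3].T@T[:3,3]; return o,T[:3,:3].T@d
def atz(c,px,z):
    o,d=ray(c,px);return o+d*(z-o[2])/d[2]
def proj(c,p):
    K=np.array(c["K"]);T=np.array(c["world_to_cam"]);q=T[:3,:3]@p+T[:3,3]
    x,y,z=q[0],-q[1],-q[2]
    if c.get("name")=="wrist":
        r=np.hypot(x,y);t=np.arctan2(r,z)/max(r,1e-9);x,y=x*t,y*t
    else: x,y=x/z,y/z
    return np.array([K[0,0]*x+K[0,2],K[1,1]*y+K[1,2]])
def tri(c1,p1,c2,p2):
    o1,d1=ray(c1,p1);o2,d2=ray(c2,p2);d1/=np.linalg.norm(d1);d2/=np.linalg.norm(d2)
    A=np.stack([d1,-d2],1);s=np.linalg.lstsq(A,o2-o1,rcond=None)[0]
    a,b=o1+s[0]*d1,o2+s[1]*d2;return (a+b)/2,np.linalg.norm(a-b)
def cam(n,save=None):
    c=robot.read_camera(n);c["name"]=n
    if save: cv2.imwrite(f"pics/{save}.png",c["img"][...,::-1])
    return c
E
python3 - <<'E'
from h import *
np.set_printoptions(precision=3,suppress=True)
print(robot.state())
for n in ("top","side","wrist"):
    c=cam(n,n+"0");print(n,c["K"],c.keys(),-c["world_to_cam"][:3,:3].T@c["world_to_cam"][:3,3])
    if n=="wrist":continue
    for k,z in (("dispenser",0),("flap_lip",.136),("bottle0",.01),("carrier",0),("ring0",.01),("ring1",.01),("ring2",.01),("ring3",.01),("bail_bar",.06),("hook_seat",.188),("litre_a",0),("funnel",0),("cap_bin",0),("label_reel",0),("wrench",0)):
        print(k,[(round(float(d["p"]),2),np.round(d["at"]),atz(c,d["at"],z)) for d in robot.tip_of(n,k)][:5])
E
```

```text
pics
{'clock': 0.0, 'joint_pos': array([-1.174,  0.322, -0.07 ,  1.452,  0.023,  1.371, -0.057]), 'dq': array([ 0.   ,  0.001,  0.   , -0.001,  0.001,  0.   ,  0.   ]), 'joint_efforts': array([  0.   , -49.359,  -0.382, -31.434,   0.013,   0.011,   0.   ]), 'eef_pos': array([0.243, 0.602, 0.241]), 'ee_rot': array([-0.597, -3.084,  0.003]), 'ft_force': array([-0.04 , -0.943,  0.644]), 'moment': array([-0.002, -0.   ,  0.011]), 'grip_force': 0.0, 'grip_width': 0.0854043208583639}
top [[463.98    0.    316.523]
 [  0.    463.98  240.424]
 [  0.      0.      1.   ]] dict_keys(['img', 'K', 'world_to_cam', 'name']) [ 0.423 -0.013  1.512]
dispenser [(0.68, array([249., 220.]), array([0.62 , 0.221, 0.   ]))]
flap_lip [(0.67, array([469., 276.]), array([ 0.432, -0.452,  0.136])), (0.55, array([244., 208.]), array([0.636, 0.214, 0.136])), (0.45, array([388., 207.]), array([ 0.64 , -0.217,  0.136]))]
bottle0 []
carrier [(0.21, array([386., 203.]), array([ 0.674, -0.23 ,  0.   ]))]
ring0 [(0.96, array([406., 242.]), array([ 0.545, -0.292,  0.01 ])), (0.67, array([348., 242.]), array([ 0.545, -0.
[... 3535 characters left out ...]
.298,  0.188])), (0.31, array([382., 457.]), array([ 0.389, -0.549,  0.188]))]
litre_a [(0.69, array([253., 151.]), array([0.587, 0.519, 0.   ])), (0.67, array([426., 435.]), array([ 0.547, -0.492,  0.   ]))]
funnel [(0.7, array([223., 178.]), array([0.458, 0.448, 0.   ]))]
cap_bin [(0.82, array([382., 458.]), array([ 0.44 , -0.492,  0.   ])), (0.28, array([224., 178.]), array([0.461, 0.446, 0.   ]))]
label_reel [(0.6, array([384., 250.]), array([ 0.737, -0.015,  0.   ]))]
wrench [(0.93, array([277., 287.]), array([0.432, 0.004, 0.   ]))]
wrist [[371.648   0.    324.128]
 [  0.    371.648 238.699]
 [  0.      0.      1.   ]] dict_keys(['img', 'K', 'world_to_cam', 'name']) [0.178 0.63  0.375]
```

Run:
```python
import cv2
t=cv2.imread("pics/top0.png")[150:310,140:500]; cv2.imwrite("pics/topc.png",cv2.resize(t,(792,352),interpolation=cv2.INTER_CUBIC))
s=cv2.imread("pics/side0.png")[120:400,210:460]; cv2.imwrite("pics/sidec.png",cv2.resize(s,None,fx=2.1,fy=2.1,interpolation=cv2.INTER_CUBIC))
```

```text
(no output)
```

View pics/topc.png

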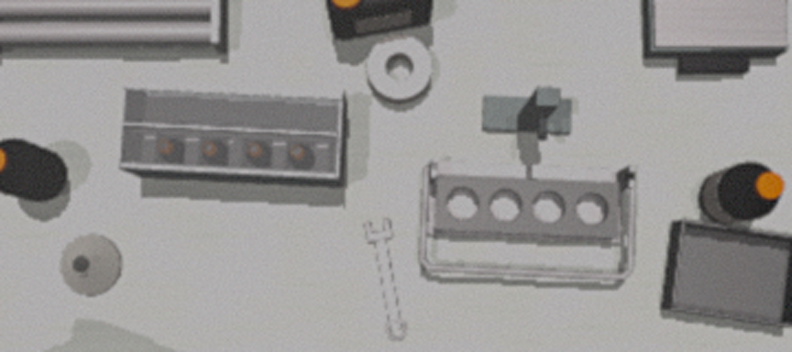

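View pics/sidec.png

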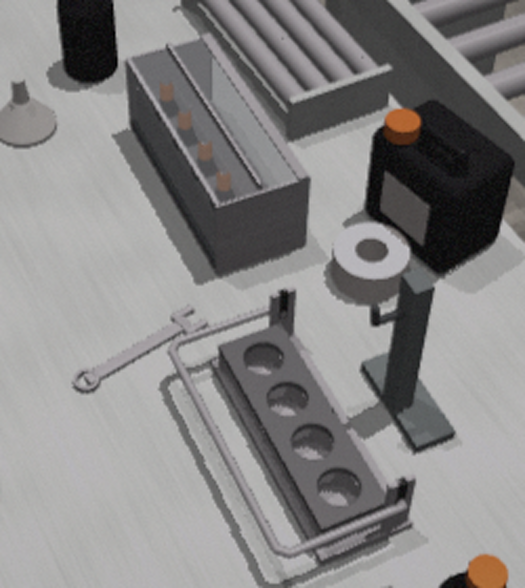

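Run:
```python
from h import *
from scipy.optimize import least_squares
np.set_printoptions(precision=4,suppress=True)
T=cam("top");S=cam("side")
def blobs(c,roi):
    x0,y0,x1,y1=roi;im=c["img"][y0:y1,x0:x1].astype(int)
    m=((im[...,0]-im[...,2])>25).astype(np.uint8)
    n,l,st,ce=cv2.connectedComponentsWithStats(m)
    return [(ce[i]+[x0,y0],st[i,4]) for i in range(1,n) if st[i,4]>5]
bt=blobs(T,(190,185,302,235));bs=blobs(S,(265,140,360,230))
print(bt);print(bs)
for b,a in bt: print(atz(T,b,.115))
for b,a in bs: print(atz(S,b,.105))
Y=[93,31,-31,-93]
def fit(obs,x0):
    def f(p):
        M=R.from_euler("z",p[2]).as_matrix();return np.concatenate([proj(c,M@np.array(l)+[p[0],p[1],0])-px for c,px,l in obs])
    r=least_squares(f,x0,loss="soft_l1");print(r.x,np.round(r.fun.reshape(-1,2),1).tolist());return r.x
# carrier
hp=[(350,242.3),(369.5,243.2),(389.1,243.6),(408.6,244.1)]
obs=[(T,np.array(p),(-.045,y/1e3,.048)) for p,y in zip(hp,Y)]
fit(obs,[.58,-.198,0])
hs=[np.array(p)/2.1+[210,120] for p in [(264,357),(287,398),(312,441),(339,487)]]
obs2=[(S,p,(-.045,y/1e3,.048)) for p,y in zip(hs,Y)]
fit(obs2,[.58,-.198,0]); 
fit(obs+obs2+[(T,np.array([377,275.]),(-.14,0,.06)),(S,np.array([316,333.]),(-.14,0,.06)),(T,np.array([388,206.]),(.054,0,.188)),(S,np.array([394,267.]),(.054,0,.188))],[.58,-.198,0])
o=[]
for c,b,z in ((T,bt,.115),(S,bs,.105)):
    b=[x for x,a in b]
    if len(b)==4:
        b.sort(key=lambda q:-atz(c,q,z)[1]); o+=[(c,p,(0,y/1e3,z)) for p,y in zip(b,Y)]
if o: fit(o,[.615,.222,0])
```

```text
[(array([215.75  , 217.0833]), np.int32(12)), (array([236.0909, 217.5455]), np.int32(11)), (array([256.7143, 219.    ]), np.int32(7)), (array([276.3333, 219.8333]), np.int32(6))]
[(array([288.8889, 163.5278]), np.int32(36)), (array([297.5128, 177.1026]), np.int32(39)), (array([307.5   , 191.6667]), np.int32(42)), (array([315.8293, 206.0976]), np.int32(41))]
[0.6131 0.3037 0.115 ]
[0.6115 0.2418 0.115 ]
[0.607 0.179 0.115]
[0.6043 0.1194 0.115 ]
[0.6117 0.3049 0.105 ]
[0.6086 0.2436 0.105 ]
[0.6073 0.1798 0.105 ]
[0.6023 0.1214 0.105 ]
[ 0.5824 -0.2019 -0.0316] [[-0.1, 0.1], [-0.0, -0.2], [0.0, -0.0], [0.1, 0.1]]
[ 0.5803 -0.2007 -0.0555] [[-0.0, 0.3], [0.2, 0.1], [0.1, 0.0], [-0.3, -0.4]]
[ 0.5804 -0.2012 -0.0446] [[-0.5, 0.4], [-0.4, 0.3], [-0.4, 0.8], [-0.3, 1.1], [-0.2, 0.7], [0.3, 0.4], [0.5, 0.3], [0.4, -0.2], [1.4, -1.0], [-0.5, -1.5], [-1.9, -0.0], [2.2, 0.7]]
[ 0.6081  0.2117 -0.0492] [[-0.3, 0.1], [-0.3, 0.6], [-0.6, 0.1], [0.2, 0.2], [0.4, -0.0], [0.5, 0.1], [-0.4, -0.1], [0.9, 0.5]]
```

```bash
cat >> h.py <<'E'
DISP=[.6081,.2117,-.0492]; CAR=[.5806,-.2012,-.043]
def loc(F,p):
    return R.from_euler("z",F[2]).as_matrix()@np.array(p,float)+[F[0],F[1],0]
def need(F,p,half=0,yaw_off=0):
    """shift in tool axes (mm) and rotvec (deg) to bring TCP to local p with tool down, x_tool=-x_local (yaw_off deg about world z)"""
    s=robot.state();Rt=R.from_rotvec(s["ee_rot"])
    g=R.from_matrix(R.from_euler("z",F[2]+np.radians(yaw_off)).as_matrix()@np.diag([-1,1,-1.]))
    t=loc(F,p);rv=np.degrees((Rt.inv()*g).as_rotvec())
    Rd=g
    print("t",round(s["clock"],2),"pos",np.round(s["eef_pos"],4),"need mm now-axes",np.round(1e3*Rt.inv().apply(t-s["eef_pos"]),1),"final-axes",np.round(1e3*Rd.inv().apply(t-s["eef_pos"]),1),"rot",np.round(rv,1),"F",np.round(s["ft_force"],1),"w",round(s["grip_width"],4),"j",np.round(s["joint_pos"],2))
E
python3 -c "
from h import *
need(DISP,[.0,-.031,.25]);need(DISP,[.042,-.093,.25])"
```

```text
t 1.75 pos [0.2428 0.6029 0.2423] need mm now-axes [-495.1 -255.8   -7.6] final-axes [-384.1 -403.8   -7.7] rot [  0.    0.  -19.1] F [-0.9  0.4  0. ] w 0.0852 j [-1.17  0.32 -0.07  1.45  0.02  1.37 -0.06]
t 1.75 pos [0.2428 0.6029 0.2423] need mm now-axes [-555.1 -300.6   -7.6] final-axes [-426.1 -465.8   -7.7] rot [  0.    0.  -19.1] F [-0.9  0.4  0. ] w 0.0852 j [-1.17  0.32 -0.07  1.45  0.02  1.37 -0.06]
```

>>> play_rows:
  series:
    - [0,0,-0.02,0,0,-9.6,-0.1]
    - [0,0,-0.02,0,0,-9.5,-0.1]
    - [-0.032,-0.034,0,0,0,0,-0.1]
    - [-0.032,-0.034,0,0,0,0,-0.1]
    - [-0.032,-0.034,0,0,0,0,-0.1]
  squeeze: 40

```text
clock: 2.38
eef_pos: [0.3346, 0.4952, 0.2825]
ee_rot: [0.077, 3.14, 0.0]
ft_force: [0.7, 0.1, 0.3]
grip_width: 0.0385
grip_force: 0.0
```

>>> play_rows:
  series:
    - [-0.032,-0.034,0,0,0,0,-0.1]
    - [-0.032,-0.034,0,0,0,0,-0.1]
    - [-0.032,-0.034,0,0,0,0,-0.1]
    - [-0.032,-0.034,0,0,0,0,-0.1]
    - [-0.032,-0.034,0,0,0,0,-0.1]

```text
clock: 3.0
eef_pos: [0.4859, 0.3174, 0.2826]
ee_rot: [0.078, 3.14, 0.001]
ft_force: [-0.7, 0.7, -0.1]
grip_width: 0.0386
grip_force: 0.0
```

>>> play_rows:
  series:
    - [-0.032,-0.034,0,0,0,0,-0.1]
    - [-0.032,-0.034,0,0,0,0,-0.1]
    - [-0.032,-0.03,0,0,0,0,-0.1]
    - [0,0,0,0,0,0,-0.1]
    - [0,0,0,0,0,0,-0.1]

```text
clock: 3.62
eef_pos: [0.5757, 0.2167, 0.2822]
ee_rot: [-0.077, -3.14, -0.001]
ft_force: [-0.4, 0.5, -0.1]
grip_width: 0.0385
grip_force: 0.0
```

```bash
python3 -c "
from h import *
need(DISP,[.0,-.031,.25]);need(DISP,[.042,-.093,.25])
c=cam('wrist','w1')
for y in (-.093,-.031,.031,.093): print(proj(c,loc(DISP,[0,y,.115])))
print(proj(c,loc(DISP,[.023,0,.136])),robot.tip_of('wrist','flap_lip'))
"
```

```text
t 3.62 pos [0.5757 0.2167 0.2822] need mm now-axes [-32.6 -34.4  32.2] final-axes [-32.6 -34.4  32.2] rot [ 0. -0.  0.] F [-0.4  0.5 -0.1] w 0.0385 j [-0.58  0.23  0.21  1.49 -0.05  1.43  1.16]
t 3.62 pos [0.5757 0.2167 0.2822] need mm now-axes [-74.6 -96.4  32.1] final-axes [-74.6 -96.4  32.2] rot [ 0. -0.  0.] F [-0.4  0.5 -0.1] w 0.0385 j [-0.58  0.23  0.21  1.49 -0.05  1.43  1.16]
[213.26601451 258.19512361]
[282.88335321 258.69320142]
[355.47129257 258.70934691]
[425.74686004 258.23653353]
[318.95595994 293.56616739] [{'at': [325.3, 298.2], 'p': 0.93}, {'at': [39.2, 191.9], 'p': 0.38}, {'at': [330.7, 230.9], 'p': 0.27}]
```

View pics/w1.png

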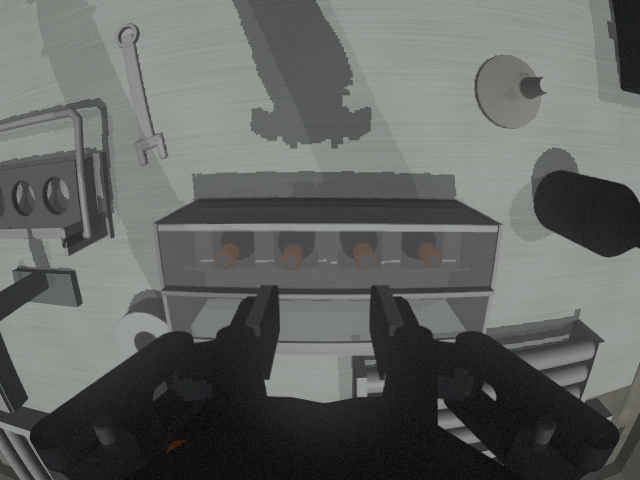

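Run:
```python
from h import *
np.set_printoptions(precision=4,suppress=True)
c=cam('wrist')
im=c["img"][225:280,190:460].astype(int)
m=((im[...,0]-im[...,2])>25).astype(np.uint8)
n,l,st,ce=cv2.connectedComponentsWithStats(m)
for i in range(1,n):
    if st[i,4]>15: 
        b=ce[i]+[190,225]; print(b,st[i],atz(c,b,.115)[:2],atz(c,b,.10)[:2])
for y in (-.093,-.031,.031,.093): print(loc(DISP,[0,y,.1])[:2])
for p in [(-.033,-.147,.124),(-.033,.147,.124),(.023,-.147,.136),(.023,.147,.136),(.088,-.152,.124),(.088,.152,.124)]: print(p,proj(c,loc(DISP,p)))
cv2.imwrite("pics/w1c.png",cv2.resize(c["img"][190:370,140:520][...,::-1],(760,360),interpolation=cv2.INTER_CUBIC))
```

```text
[361.6429 252.801 ] [163  19  20  24 196] [0.6041 0.2492] [0.609  0.2506]
[428.0055 252.9558] [228  19  23  23 181] [0.6073 0.3076] [0.6124 0.312 ]
[227.1832 253.0785] [ 25  20  22  23 191] [0.5991 0.1333] [0.6038 0.1289]
[291.5213 253.7819] [ 91  20  20  24 188] [0.6021 0.1896] [0.607 0.188]
[0.6035 0.1188]
[0.6066 0.1807]
[0.6096 0.2427]
[0.6127 0.3046]
(-0.033, -0.147, 0.124) [148.8758 224.8578]
(-0.033, 0.147, 0.124) [488.6147 225.3733]
(0.023, -0.147, 0.136) [151.5932 289.7916]
(0.023, 0.147, 0.136) [485.7707 290.8244]
(0.088, -0.152, 0.124) [163.5812 345.0781]
(0.088, 0.152, 0.124) [474.3854 346.3619]
```

View pics/w1c.png

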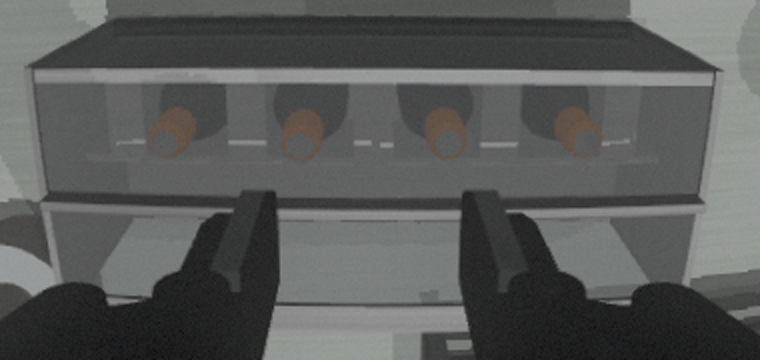

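```bash
cat >> h.py <<'E'
from scipy.optimize import least_squares
def fit(obs,x0,q=1):
    def f(p):
        M=R.from_euler("z",p[2]).as_matrix();return np.concatenate([proj(c,M@np.array(l)+[p[0],p[1],0])-px for c,px,l in obs])
    r=least_squares(f,x0,loss="soft_l1")
    if q: print(np.round(r.x,4),np.round(r.fun.reshape(-1,2),1).tolist())
    return r.x
E
python3 - <<'E'
from h import *
c=cam('wrist');s=robot.state();Rt=R.from_rotvec(s["ee_rot"])
for z in (-.008,.011,.1,.2): print(proj(c,s["eef_pos"]+Rt.apply([0,0,z])))
P=[(222.5,261.5),(289.5,263.5),(364.5,262.5),(433,261.5)]
o=[(c,np.array(p),(0,y,.115)) for p,y in zip(P,(-.093,-.031,.031,.093))]
o2=[(c,np.array((161,292.5)),(.023,-.147,.136)),(c,np.array((492,293.5)),(.023,.147,.136))]
fit(o,DISP);fit(o2,DISP);fit(o+o2,DISP)
t=cam("top");D=[.6081,.2117+.006,-.0492]
for F in (DISP,D): print([np.round(proj(t,loc(F,p))-[140,150],1)*2.2 for p in [(.023,-.147,.136),(.023,.147,.136),(.088,-.152,.124),(.088,.152,.124)]])
E
```

```text
[321.70511696 327.06425834]
[321.95898187 305.2714968 ]
[322.67741788 245.01808392]
[323.06497198 213.32650616]
[ 0.6115  0.22   -0.0459] [[-0.9, 0.6], [2.1, -0.9], [-0.6, -0.0], [0.3, 0.3]]
[ 0.6113  0.2196 -0.0514] [[-1.1, 0.1], [1.1, 0.1]]
[ 0.6114  0.2199 -0.05  ] [[-1.0, 0.1], [1.9, -1.2], [-0.7, -0.0], [0.2, 0.6], [-0.7, 0.5], [1.5, 0.1]]
[array([339.46, 137.28]), array([124.3 , 127.38]), array([346.06,  91.96]), array([126.28,  81.84])]
[array([335.06, 137.28]), array([119.9 , 127.38]), array([341.66,  91.96]), array([121.88,  81.84])]
```

```bash
sed -i 's/^DISP=\[.6081,.2117,-.0492\]/DISP=[.611,.2185,-.049]/' h.py; python3 -c "
from h import *
need(DISP,[.046,-.093,.17])"
```

```text
t 3.88 pos [0.5754 0.2173 0.2825] need mm now-axes [-81.3 -90.3 112.4] final-axes [-81.5 -90.1 112.5] rot [0.  0.  0.1] F [-0.6 -0.1 -0.1] w 0.0386 j [-0.58  0.23  0.21  1.49 -0.05  1.43  1.16]
```

>>> play_rows:
  series:
    - [-0.041,-0.045,0,0,0,0,-0.1]
    - [-0.041,-0.045,0,0,0,0,-0.1]
    - [0,0,0.056,0,0,0,-0.1]
    - [0,0,0.056,0,0,0,-0.1]
    - [0,0,0,0,0,0,-0.1]

```text
clock: 4.5
eef_pos: [0.6499, 0.1223, 0.1652]
ee_rot: [-0.076, -3.131, 0.004]
ft_force: [-0.3, 0.1, -0.1]
grip_width: 0.0387
grip_force: 0.0
```

```bash
python3 -c "
from h import *
need(DISP,[.046,-.093,.17])
c=cam('wrist','w2')
for y in (-.093,-.031,.031,.093): print(proj(c,loc(DISP,[0,y,.115])))
print(proj(c,loc(DISP,[.023,-.147,.136])))
for F in (DISP,):
  s=robot.state();print(proj(c,s['eef_pos']))
cv2.imwrite('pics/w2c.png',cv2.resize(c['img'][170:370,180:580][...,::-1],(800,400),interpolation=cv2.INTER_CUBIC))
"
```

```text
t 4.5 pos [0.6499 0.1223 0.1652] need mm now-axes [-2.4  1.2 -4.8] final-axes [-2.5  1.2 -4.8] rot [-0.2 -0.6  0. ] F [-0.3  0.1 -0.1] w 0.0387 j [-0.43  0.4   0.27  1.52 -0.11  1.25  1.37]
[325.3369896 190.4612006]
[445.919558  192.2964906]
[545.41279028 196.46869406]
[618.91805141 201.24646749]
[210.3939561  246.64154303]
[323.53274359 326.99818989]
```

View pics/w2c.png

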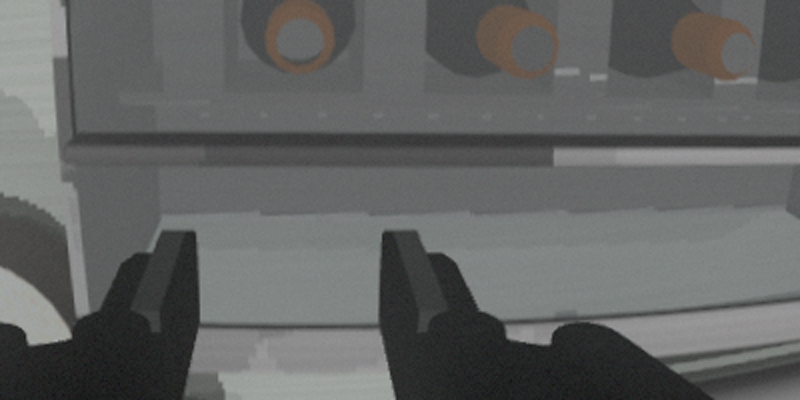

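```bash
sed -i 's/^DISP=\[[^]]*\]/DISP=[.6107,.220,-.049]/' h.py; python3 -c "
from h import *
need(DISP,[.046,-.093,.143])"
```

```text
t 4.55 pos [0.6523 0.1227 0.1692] need mm now-axes [ 0.2  2.2 26.2] final-axes [ 0.3  2.2 26.2] rot [-0.1 -0.2  0. ] F [ 0.9  0.2 -0.1] w 0.0386 j [-0.43  0.4   0.27  1.51 -0.11  1.25  1.37]
```

>>> play_rows:
  series:
    - [0,0.002,0.013,0,0,0,-0.1]
    - [0,0,0.013,0,0,0,-0.1]
    - [0,0,0,0,0,0,-0.1]
    - [0.012,0,0,0,0,0,-0.1]
    - [0.012,0,0,0,0,0,-0.1]

```text
clock: 5.18
eef_pos: [0.6325, 0.1249, 0.1478]
ee_rot: [0.078, 3.131, 0.002]
ft_force: [6.4, -1.4, 12.0]
grip_width: 0.0382
grip_force: 6.5
```

>>> play_rows:
  series:
    - [0.012,0,0,0,0,0,-0.1]
    - [0.01,0,0,0,0,0,-0.1]
    - [0,0,0,0,0,0,-0.1]
    - [0,0,0,0,0,0,-0.1]

```text
clock: 5.68
eef_pos: [0.6146, 0.1258, 0.1532]
ee_rot: [0.079, 3.121, 0.005]
ft_force: [6.0, -1.6, 21.0]
grip_width: 0.0388
grip_force: 9.4
```

```bash
python3 -c "
from h import *
need(DISP,[0,-.093,.097])
c=cam('wrist','w3')
cv2.imwrite('pics/w3c.png',cv2.resize(c['img'][170:370,180:580][...,::-1],(800,400),interpolation=cv2.INTER_CUBIC))
print(proj(c,loc(DISP,[0,-.093,.115])))
"
```

```text
t 5.67 pos [0.6146 0.1258 0.1532] need mm now-axes [ 9.6  0.6 56. ] final-axes [ 8.5  0.8 56.2] rot [ 0.2  1.1 -0.1] F [ 6.  -1.6 21. ] w 0.0388 j [-0.46  0.32  0.26  1.65 -0.09  1.17  1.34]
[324.06149835 263.34334567]
```

View pics/w3c.png

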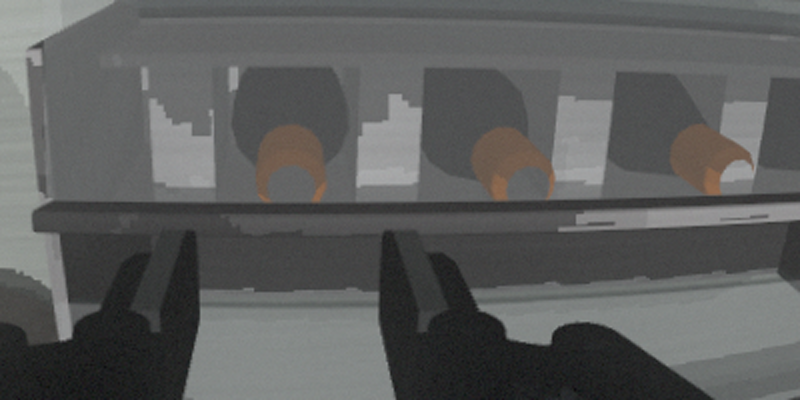

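>>> play_rows:
  series:
    - [-0.016,0,-0.01,0,0,0,-0.1]
    - [-0.016,0,0,0,0,0,-0.1]
    - [-0.016,0,0.006,0,0,0,-0.1]
    - [0,0,0.004,0,0,0,-0.1]
    - [0,0,0,0,0,0,-0.1]

```text
clock: 6.35
eef_pos: [0.6546, 0.1239, 0.1432]
ee_rot: [-0.078, -3.138, 0.001]
ft_force: [-0.2, 0.3, 0.8]
grip_width: 0.0382
grip_force: 0.0
```

>>> play_rows:
  series:
    - [0,0,0.004,0,0,0,-0.1]
    - [0,0,0,0,0,0,-0.1]
    - [0,0,0,0,0,0,-0.1]

```text
clock: 6.72
eef_pos: [0.6556, 0.124, 0.1405]
ee_rot: [0.077, 3.14, 0.0]
ft_force: [-0.7, -0.6, 0.1]
grip_width: 0.0382
grip_force: 0.0
```

>>> play_rows:
  series:
    - [0,0,0.003,0,0,0,-0.1]
    - [0,0,0,0,0,0,-0.1]

```text
clock: 6.98
eef_pos: [0.6554, 0.124, 0.137]
ee_rot: [-0.078, -3.14, 0.0]
ft_force: [0.2, 0.5, -0.9]
grip_width: 0.0386
grip_force: 0.0
```

```bash
python3 -c "
from h import *
need(DISP,[.046,-.093,.097])
c=robot.read_camera('wrist');c['name']='wrist'
s=robot.state();Rt=R.from_rotvec(s['ee_rot'])
for z in (0,.005,.011): print(proj(c,s['eef_pos']+Rt.apply([.011,-.019,z])))
"
```

```text
t 6.97 pos [0.6554 0.124  0.137 ] need mm now-axes [ 3.4  0.7 40. ] final-axes [ 3.4  0.7 40. ] rot [-0. -0. -0.] F [ 0.2  0.5 -0.9] w 0.0386 j [-0.43  0.43  0.26  1.54 -0.12  1.19  1.38]
[273.68996948 291.97261151]
[275.24850782 286.93923352]
[277.00361954 281.2885115 ]
```

>>> play_rows:
  series:
    - [0,0.001,0.004,0,0,0,-0.1]
    - [0,0,0,0,0,0,-0.1]
    - [0.013,0,0,0,0,0,-0.1]
    - [0.012,0,0,0,0,0,-0.1]
    - [0,0,0,0,0,0,-0.1]

```text
clock: 7.65
eef_pos: [0.6292, 0.1266, 0.1338]
ee_rot: [-0.077, -3.139, -0.001]
ft_force: [-2.5, 0.3, 4.3]
grip_width: 0.0388
grip_force: 3.1
```

>>> play_rows:
  series:
    - [0.012,0,0,0,0,0,-0.1]
    - [0.012,0,0,0,0,0,-0.1]
    - [0,0,0,0,0,0,-0.1]
    - [0,0,0,0,0,0,-0.1]

```text
clock: 8.15
eef_pos: [0.6064, 0.1274, 0.1329]
ee_rot: [-0.077, -3.14, 0.0]
ft_force: [0.5, 0.1, -0.1]
grip_width: 0.0383
grip_force: 0.3
```

```bash
python3 -c "
from h import *
need(DISP,[0,-.093,.097])
c=cam('wrist','w4')
cv2.imwrite('pics/w4c.png',cv2.resize(c['img'][170:370,180:580][...,::-1],(800,400),interpolation=cv2.INTER_CUBIC))
print(proj(c,loc(DISP,[0,-.093,.115])))
"
```

```text
t 8.15 pos [0.6064 0.1274 0.1329] need mm now-axes [ 0.3 -0.3 35.9] final-axes [ 0.3 -0.3 35.9] rot [-0. -0. -0.] F [ 0.5  0.1 -0.1] w 0.0383 j [-0.46  0.33  0.26  1.67 -0.09  1.15  1.34]
[321.76550516 297.59477387]
```

View pics/w4c.png

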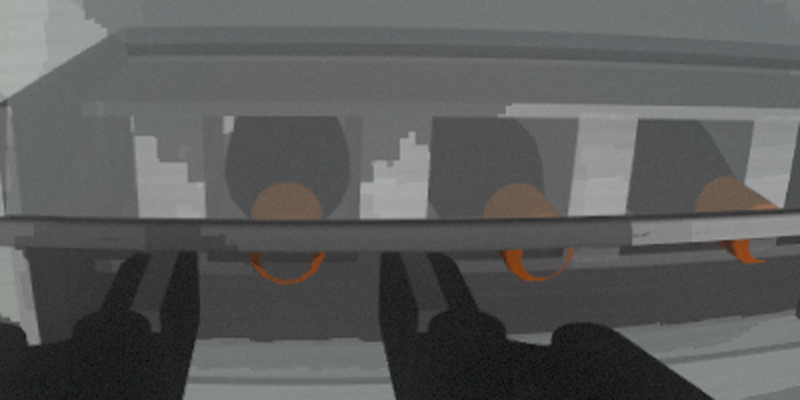

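>>> play_rows:
  series:
    - [0,0,0.012,0,0,0,-0.1]
    - [0,0,0.012,0,0,0,-0.1]
    - [0,0,0.012,0,0,0,-0.1]
    - [0,0,0,0,0,0,-0.1]
    - [0,0,0,0,0,0,-1]

```text
clock: 8.82
eef_pos: [0.6068, 0.1275, 0.0972]
ee_rot: [-0.078, -3.14, -0.0]
ft_force: [0.8, 0.0, -0.6]
grip_width: 0.0214
grip_force: 0.0
```

>>> play_rows:
  series:
    - [0,0,0,0,0,0,-1]
    - [0,0,0,0,0,0,-1]
    - [0,0,0,0,0,0,-1]
    - [0,0,0,0,0,0,-1]

```text
clock: 9.32
eef_pos: [0.6069, 0.1275, 0.0976]
ee_rot: [0.078, 3.14, 0.0]
ft_force: [0.9, 0.4, -0.0]
grip_width: 0.0173
grip_force: 37.8
```

>>> play_rows:
  series:
    - [0,0,-0.015,0,0,0,-1]
    - [0,0,-0.02,0,0,0,-1]
    - [0,0,-0.025,0,0,0,-1]
    - [0,0,-0.025,0,0,0,-1]
    - [0,0,-0.025,0,0,0,-1]

```text
clock: 9.95
eef_pos: [0.6072, 0.1274, 0.2101]
ee_rot: [0.078, 3.138, 0.001]
ft_force: [1.2, -0.1, -1.0]
grip_width: 0.0167
grip_force: 38.0
```

>>> play_rows:
  series:
    - [0,0,-0.025,0,0,0,-1]
    - [0,0,-0.025,0,0,0,-1]
    - [0,0,-0.02,0,0,0,-1]
    - [0,0,0,0,0,0,-1]

```text
clock: 10.45
eef_pos: [0.6077, 0.1275, 0.2808]
ee_rot: [0.078, 3.136, 0.003]
ft_force: [0.8, -0.8, -0.6]
grip_width: 0.0165
grip_force: 38.0
```

```bash
python3 -c "
from h import *
need(CAR,[-.045,-.093,.25])
need(CAR,[-.045,0,.25])
"
```

```text
t 10.45 pos [0.6077 0.1275 0.2808] need mm now-axes [  55.4 -423.    29.7] final-axes [  58.  -422.6   30.8] rot [ 0.1  0.3 -0.4] F [ 0.8 -0.8 -0.6] w 0.0165 j [-0.47  0.24  0.27  1.49 -0.07  1.42  1.32]
t 10.45 pos [0.6077 0.1275 0.2808] need mm now-axes [  56.  -330.    29.9] final-axes [  58.  -329.6   30.8] rot [ 0.1  0.3 -0.4] F [ 0.8 -0.8 -0.6] w 0.0165 j [-0.47  0.24  0.27  1.49 -0.07  1.42  1.32]
```

>>> play_rows:
  series:
    - [0.007,-0.052,0,0,0,-0.4,-1]
    - [0.007,-0.053,0,0,0,0,-1]
    - [0.007,-0.053,0,0,0,0,-1]
    - [0.007,-0.053,0,0,0,0,-1]
    - [0.007,-0.053,0,0,0,0,-1]

```text
clock: 11.08
eef_pos: [0.5592, -0.1363, 0.2769]
ee_rot: [-0.066, -3.14, -0.001]
ft_force: [0.5, -0.2, -0.3]
grip_width: 0.0168
grip_force: 38.0
```

>>> play_rows:
  series:
    - [0.007,-0.053,0,0,0,0,-1]
    - [0.008,-0.053,0,0,0,0,-1]
    - [0.008,-0.053,0.01,0,0,0,-1]
    - [0,0,0.02,0,0,0,-1]
    - [0,0,0,0,0,0,-1]

```text
clock: 11.7
eef_pos: [0.5291, -0.2922, 0.2453]
ee_rot: [-0.068, -3.137, -0.003]
ft_force: [-0.5, 1.2, 0.3]
grip_width: 0.0168
grip_force: 38.1
```

```bash
python3 -c "
from h import *
need(CAR,[-.045,-.093,.25])
c=cam('wrist','w5')
for y in (-.093,-.031,.031,.093): print(proj(c,loc(CAR,[-.045,y,.05])))
print([ (d['p'],d['at']) for d in robot.tip_of('wrist','ring0')])
"
```

```text
t 11.7 pos [ 0.5291 -0.2922  0.2453] need mm now-axes [-2.5  0.2 -4.7] final-axes [-2.6  0.2 -4.7] rot [ 0.1 -0.2 -0. ] F [-0.5  1.2  0.3] w 0.0168 j [ 0.    0.24  0.55  1.58 -0.13  1.36  2.09]
[323.01525105 217.8561948 ]
[390.96614283 218.00575879]
[454.68104794 218.57392096]
[511.30394122 219.43888249]
[(0.88, [497.8, 210.4]), (0.86, [324.7, 205.3]), (0.7, [441.6, 210.7]), (0.6, [410.4, 245.1]), (0.58, [387.4, 208.0])]
```

View pics/w5.png

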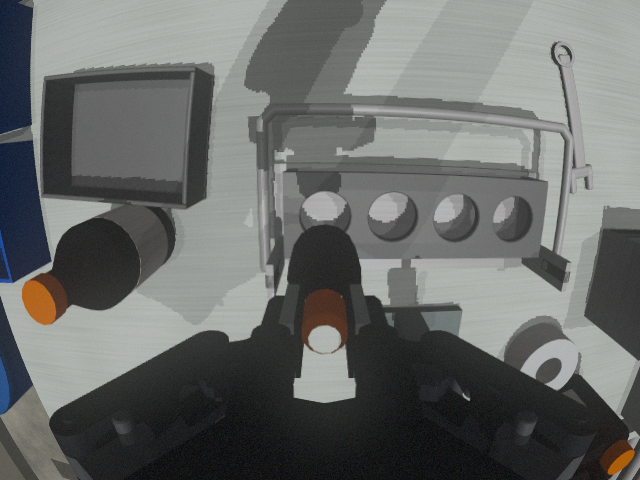

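Run:
```python
from h import *
c=cam('wrist')
im=c["img"].astype(np.uint8);g=cv2.cvtColor(im,cv2.COLOR_RGB2GRAY)
P=[(325,214),(392,215),(457,217),(513,218)];Y=(-.093,-.031,.031,.093)
o=[(c,np.array(p,float),(-.045,y,.05)) for p,y in zip(P,Y)]
fit(o,CAR)
Q=[(324.7,205.3),(387.4,208),(441.6,210.7),(497.8,210.4)]
o2=[(c,np.array(p,float),(-.045,y,.01)) for p,y in zip(Q,Y)]
fit(o2,CAR);fit(o+o2,CAR)
```

```text
[ 0.5809 -0.199  -0.0519] [[0.3, 0.1], [0.9, 0.1], [-0.8, -0.5], [-0.7, 0.2]]
[ 0.5818 -0.199  -0.0588] [[0.9, 0.8], [-1.2, -0.6], [2.1, -1.5], [-2.1, 1.0]]
[ 0.5812 -0.199  -0.0546] [[0.5, 0.1], [1.0, 0.3], [-0.7, -0.1], [-0.6, 0.7], [0.6, 0.6], [-1.4, -1.0], [1.9, -2.1], [-2.2, 0.1]]
```

```bash
sed -i 's/CAR=\[[^]]*\]/CAR=[.581,-.200,-.050]/' h.py; python3 -c "
from h import *
need(CAR,[-.045,-.093,.15])"
```

```text
t 11.85 pos [ 0.5312 -0.2916  0.2478] need mm now-axes [-0.1  0.9 97.8] final-axes [-0.2  1.  97.8] rot [0.  0.  0.5] F [ 0.7 -0.5 -1.6] w 0.0169 j [ 0.    0.24  0.55  1.58 -0.13  1.36  2.09]
```

>>> play_rows:
  series:
    - [0,0.001,0.04,0,0,0.4,-1]
    - [0,0,0.035,0,0,0,-1]
    - [0,0,0.02,0,0,0,-1]
    - [0,0,0.01,0,0,0,-1]
    - [0,0,0.01,0,0,0,-1]

```text
clock: 12.48
eef_pos: [0.5315, -0.292, 0.133]
ee_rot: [0.077, 3.139, -0.001]
ft_force: [-0.3, 0.2, -0.4]
grip_width: 0.0167
grip_force: 38.1
```

>>> play_rows:
  series:
    - [0,0,0.01,0,0,0,-1]
    - [0,0,0.01,0,0,0,-1]
    - [0,0,0,0,0,0,-1]

```text
clock: 12.85
eef_pos: [0.53, -0.2914, 0.1114]
ee_rot: [-0.078, -3.139, -0.001]
ft_force: [1.0, -0.1, -0.7]
grip_width: 0.0167
grip_force: 38.1
```

>>> play_rows:
  series:
    - [0,0,0.008,0,0,0,-1]
    - [0,0,0.005,0,0,0,-1]
    - [0,0,0,0,0,0,-1]
    - [0,0,0.001,0,0,0,-1]
    - [0,0,0,0,0,0,-1]

```text
clock: 13.48
eef_pos: [0.5307, -0.2917, 0.0985]
ee_rot: [0.078, 3.14, -0.0]
ft_force: [0.4, -0.4, -0.6]
grip_width: 0.0169
grip_force: 38.1
```

```bash
python3 -c "
from h import *
need(CAR,[-.045,-.093,.0976])"
```

```text
t 13.47 pos [ 0.5307 -0.2917  0.0985] need mm now-axes [-0.7  1.1  0.9] final-axes [-0.7  1.1  0.9] rot [-0.  0.  0.] F [ 0.4 -0.4 -0.6] w 0.0169 j [ 0.03  0.36  0.52  1.75 -0.2   1.08  2.14]
```

>>> play_rows:
  series:
    - [0,0,0.001,0,0,0,-0.1]
    - [0,0,0,0,0,0,-0.1]
    - [0,0,0,0,0,0,-0.1]
    - [0,0,-0.02,0,0,0,-0.1]
    - [0,0,-0.05,0,0,0,-0.1]

```text
clock: 14.1
eef_pos: [0.5292, -0.2909, 0.167]
ee_rot: [-0.078, -3.136, -0.002]
ft_force: [0.8, -0.2, 0.1]
grip_width: 0.0382
grip_force: 0.0
```

>>> play_rows:
  series:
    - [0,0,-0.05,0,0,0,-0.1]
    - [0,0,-0.04,0,0,0,-0.1]
    - [-0.011,0.0535,0,0,0,0,-0.1]
    - [-0.011,0.0535,0,0,0,0,-0.1]
    - [-0.011,0.0535,0,0,0,0,-0.1]

```text
clock: 14.72
eef_pos: [0.5719, -0.1318, 0.2594]
ee_rot: [0.079, 3.138, 0.0]
ft_force: [0.2, -0.3, 0.6]
grip_width: 0.0382
grip_force: 0.0
```

>>> play_rows:
  series:
    - [-0.011,0.0535,0,0,0,0,-0.1]
    - [-0.011,0.0535,0,0,0,0,-0.1]
    - [-0.011,0.0535,0,0,0,0,-0.1]
    - [-0.011,0.0535,0,0,0,0,-0.1]
    - [-0.011,0.0535,0,0,0,0,-0.1]

```text
clock: 15.35
eef_pos: [0.6402, 0.1329, 0.2594]
ee_rot: [0.078, 3.138, 0.001]
ft_force: [0.2, -0.7, 0.8]
grip_width: 0.0384
grip_force: 0.0
```

>>> play_rows:
  series:
    - [-0.011,0.0535,0,0,0,0,-0.1]
    - [0,0,0.04,0,0,0,-0.1]
    - [0,0,0.03,0,0,0,-0.1]
    - [0,0,0,0,0,0,-0.1]
    - [0,0,0,0,0,0,-0.1]

```text
clock: 15.98
eef_pos: [0.6542, 0.1843, 0.1898]
ee_rot: [0.078, 3.138, 0.001]
ft_force: [-0.0, 0.2, 0.4]
grip_width: 0.0384
grip_force: 0.0
```

Run:
```python
from h import *
need(DISP,[.046,-.031,.133])
c=cam('wrist')
print("cap pred",proj(c,loc(DISP,[0,-.031,.115])))
im=c["img"].astype(int); m=((im[...,0]-im[...,2])>25).astype(np.uint8)
n,l,st,ce=cv2.connectedComponentsWithStats(m)
print([(ce[i].round(1),st[i]) for i in range(1,n) if 100<st[i,4]<3000])
t=cam("side","s1");print([(d['p'].round(2),np.round(d['at'])) for d in robot.tip_of('side','bottle0')], proj(t,loc(CAR,[-.045,-.093,.01])))
```

```text
t 15.97 pos [0.6542 0.1843 0.1898] need mm now-axes [-0.6  2.5 56.8] final-axes [-0.8  2.6 56.8] rot [ 0.1  0.2 -0.1] F [-0.   0.2  0.4] w 0.0384 j [-0.52  0.41  0.27  1.45 -0.11  1.29  1.29]
cap pred [327.14948156 179.92332487]
[(array([425.9, 176.4]), array([412, 163,  35,  32, 488], dtype=int32)), (array([323.9, 176.5]), array([309, 164,  30,  32, 356], dtype=int32)), (array([512.3, 180.3]), array([498, 168,  35,  30, 530], dtype=int32))]Traceback (most recent call last):
  File "<stdin>", line 8, in <module>
AttributeError: 'float' object has no attribute 'round'
```

>>> play_rows:
  series:
    - [0,0.001,0.03,0,0,0,-0.1]
    - [0,0,0.02,0,0,0,-0.1]
    - [0,0,0.007,0,0,0,-0.1]
    - [0,0,0,0,0,0,-0.1]
    - [0.012,0,0,0,0,0,-0.1]

```text
clock: 16.75
eef_pos: [0.645, 0.1857, 0.1339]
ee_rot: [0.079, 3.132, 0.003]
ft_force: [4.4, -0.3, 4.6]
grip_width: 0.0386
grip_force: 2.8
```

>>> play_rows:
  series:
    - [0.012,0,0,0,0,0,-0.1]
    - [0.011,0,0,0,0,0,-0.1]
    - [0.011,0,0,0,0,0,-0.1]
    - [0,0,0,0,0,0,-0.1]
    - [0,0,0,0,0,0,-0.1]

```text
clock: 17.38
eef_pos: [0.6071, 0.1877, 0.1299]
ee_rot: [-0.077, -3.14, 0.0]
ft_force: [1.2, 1.2, -0.0]
grip_width: 0.0384
grip_force: 0.4
```

Run:
```python
from h import *
need(DISP,[0,-.031,.097])
c=cam('wrist','w6')
cv2.imwrite("pics/w6c.png",c["img"][230:340,250:430][...,::-1])
im=c["img"].astype(int); m=((im[...,0]-im[...,2])>25).astype(np.uint8)
n,l,st,ce=cv2.connectedComponentsWithStats(m)
print([(ce[i].round(1),st[i]) for i in range(1,n) if 60<st[i,4]<3000], proj(c,loc(DISP,[0,-.031,.115])))
t=cam("side");print([(round(d['p'],2),np.round(d['at'])) for d in robot.tip_of('side','bottle0')], proj(t,loc(CAR,[-.045,-.093,.01])))
```

```text
t 17.38 pos [0.6071 0.1877 0.1299] need mm now-axes [-2.   1.4 32.9] final-axes [-2.   1.4 32.9] rot [-0. -0. -0.] F [ 1.2  1.2 -0. ] w 0.0384 j [-0.55  0.37  0.26  1.63 -0.1   1.15  1.26]
[(array([547.5, 271.8]), array([532, 264,  38,  15, 339], dtype=int32)), (array([447.5, 274.6]), array([431, 266,  36,  16, 380], dtype=int32)), (array([321.9, 276.2]), array([306, 269,  33,  14, 328], dtype=int32)), (array([552.6, 298.8]), array([539, 292,  27,  16, 210], dtype=int32)), (array([447.2, 306.2]), array([437, 298,  27,  18, 191], dtype=int32)), (array([322. , 309.4]), array([302, 300,  40,  21, 257], dtype=int32))] [325.75433364 305.18945567]
[(0.61, array([370., 361.])), (0.42, array([312., 332.]))] [370.40804077 360.10949504]
```

>>> play_rows:
  series:
    - [0,-0.001,0.012,0,0,0,-0.1]
    - [0,0,0.012,0,0,0,-0.1]
    - [0,0,0.009,0,0,0,-0.1]
    - [0,0,0,0,0,0,-0.1]
    - [0,0,0,0,0,0,-1]

```text
clock: 18.15
eef_pos: [0.6073, 0.1867, 0.0973]
ee_rot: [0.078, 3.141, 0.0]
ft_force: [1.4, 0.2, 0.9]
grip_width: 0.0213
grip_force: 0.0
```

>>> play_rows:
  series:
    - [0,0,0,0,0,0,-1]
    - [0,0,0,0,0,0,-1]
    - [0,0,0,0,0,0,-1]
    - [0,0,0,0,0,0,-1]

```text
clock: 18.65
eef_pos: [0.6074, 0.1867, 0.0976]
ee_rot: [0.078, 3.14, 0.0]
ft_force: [0.6, -0.3, 0.1]
grip_width: 0.0169
grip_force: 38.4
```

>>> play_rows:
  series:
    - [0,0,-0.015,0,0,0,-1]
    - [0,0,-0.02,0,0,0,-1]
    - [0,0,-0.025,0,0,0,-1]
    - [0,0,-0.025,0,0,0,-1]
    - [0,0,-0.025,0,0,0,-1]

```text
clock: 19.27
eef_pos: [0.6077, 0.1866, 0.21]
ee_rot: [0.078, 3.139, 0.001]
ft_force: [1.7, -1.1, -1.5]
grip_width: 0.0167
grip_force: 38.3
```

>>> play_rows:
  series:
    - [0,0,-0.025,0,0,0,-1]
    - [0,0,-0.025,0,0,0,-1]
    - [0,0,-0.01,0,0,0,-1]
    - [0,0,0,0,0,0,-1]

```text
clock: 19.77
eef_pos: [0.6075, 0.1867, 0.2685]
ee_rot: [0.077, 3.139, 0.001]
ft_force: [-0.6, 0.1, -0.8]
grip_width: 0.0168
grip_force: 38.4
```

```bash
python3 -c "
from h import *
need(CAR,[-.045,-.031,.16])
"
```

```text
t 19.77 pos [0.6075 0.1867 0.2685] need mm now-axes [  52.6 -418.6  108.1] final-axes [  52.2 -418.5  108.5] rot [0.1 0.1 0. ] F [-0.6  0.1 -0.8] w 0.0168 j [-0.56  0.28  0.28  1.46 -0.08  1.41  1.24]
```

>>> play_rows:
  series:
    - [0.0063,-0.0523,0,0,0,0,-1]
    - [0.0063,-0.0523,0,0,0,0,-1]
    - [0.0063,-0.0523,0,0,0,0,-1]
    - [0.0063,-0.0523,0,0,0,0,-1]
    - [0.0063,-0.0523,0,0,0,0,-1]

```text
clock: 20.4
eef_pos: [0.5617, -0.0745, 0.2661]
ee_rot: [-0.077, -3.139, -0.0]
ft_force: [-0.1, -1.1, -0.5]
grip_width: 0.0166
grip_force: 38.4
```

>>> play_rows:
  series:
    - [0.0063,-0.0523,0,0,0,0,-1]
    - [0.0063,-0.0523,0,0,0,0,-1]
    - [0.0063,-0.0523,0,0,0,0,-1]
    - [0,0,0.05,0,0,0,-1]
    - [0,0,0.045,0,0,0,-1]

```text
clock: 21.02
eef_pos: [0.5352, -0.2294, 0.1702]
ee_rot: [-0.081, -3.14, -0.001]
ft_force: [0.8, -0.5, -1.7]
grip_width: 0.0168
grip_force: 38.4
```

>>> play_rows:
  series:
    - [0,0,0.013,0,0,0,-1]
    - [0,0,0,0,0,0,-1]
    - [0,0,0,0,0,0,-1]

```text
clock: 21.4
eef_pos: [0.5375, -0.2292, 0.1612]
ee_rot: [0.077, 3.138, -0.001]
ft_force: [0.4, -0.3, -0.6]
grip_width: 0.0169
grip_force: 38.4
```

```bash
python3 -c "
from h import *
need(CAR,[-.043,-.031,.16])
"
```

```text
t 21.4 pos [ 0.5375 -0.2292  0.1612] need mm now-axes [1.  0.3 1.2] final-axes [1.  0.3 1.2] rot [-0.   0.2  0.1] F [ 0.4 -0.3 -0.6] w 0.0169 j [-0.1   0.25  0.54  1.74 -0.14  1.18  1.99]
```

>>> play_rows:
  series:
    - [0.001,0,0.015,0,0,0,-1]
    - [0,0,0.015,0,0,0,-1]
    - [0,0,0.015,0,0,0,-1]
    - [0,0,0.012,0,0,0,-1]
    - [0,0,0.005,0,0,0,-1]

```text
clock: 22.02
eef_pos: [0.5354, -0.2288, 0.0975]
ee_rot: [-0.078, -3.14, -0.001]
ft_force: [-5.0, 0.9, 20.7]
grip_width: 0.0167
grip_force: 41.5
```

>>> play_rows:
  series:
    - [0,0,0,0,0,0,-1]
    - [0,0,0.001,0,0,0,-1]

```text
clock: 22.28
eef_pos: [0.5354, -0.2289, 0.0975]
ee_rot: [0.078, 3.14, 0.001]
ft_force: [-5.5, 3.0, 13.0]
grip_width: 0.0166
grip_force: 40.4
```

>>> play_rows:
  series:
    - [0,0,-0.001,0,0,0,-0.1]
    - [0,0,0,0,0,0,-0.1]
    - [0,0,0,0,0,0,-0.1]
    - [0,0,-0.02,0,0,0,-0.1]
    - [0,0,-0.05,0,0,0,-0.1]

```text
clock: 22.9
eef_pos: [0.5339, -0.228, 0.1669]
ee_rot: [-0.077, -3.136, -0.001]
ft_force: [1.2, -0.2, 0.8]
grip_width: 0.0384
grip_force: 0.0
```

>>> play_rows:
  series:
    - [0,0,-0.05,0,0,0,-0.1]
    - [0,0,-0.04,0,0,0,-0.1]
    - [-0.011,0.0535,0,0,0,0,-0.1]
    - [-0.011,0.0535,0,0,0,0,-0.1]
    - [-0.011,0.0535,0,0,0,0,-0.1]

```text
clock: 23.52
eef_pos: [0.5767, -0.0688, 0.2593]
ee_rot: [0.079, 3.138, 0.0]
ft_force: [0.9, -0.2, 0.7]
grip_width: 0.0384
grip_force: 0.0
```

>>> play_rows:
  series:
    - [-0.011,0.0535,0,0,0,0,-0.1]
    - [-0.011,0.0535,0,0,0,0,-0.1]
    - [-0.011,0.0535,0,0,0,0,-0.1]
    - [-0.011,0.0535,0,0,0,0,-0.1]
    - [-0.011,0.0535,0,0,0,0,-0.1]

```text
clock: 24.15
eef_pos: [0.6449, 0.1959, 0.2592]
ee_rot: [0.078, 3.138, 0.001]
ft_force: [0.7, -0.3, 0.6]
grip_width: 0.0385
grip_force: 0.0
```

>>> play_rows:
  series:
    - [-0.011,0.0535,0,0,0,0,-0.1]
    - [0,0,0.04,0,0,0,-0.1]
    - [0,0,0.03,0,0,0,-0.1]
    - [0,0,0,0,0,0,-0.1]
    - [0,0,0,0,0,0,-0.1]

```text
clock: 24.78
eef_pos: [0.6589, 0.2474, 0.1898]
ee_rot: [0.078, 3.138, 0.002]
ft_force: [-0.5, -0.9, 0.6]
grip_width: 0.0387
grip_force: 0.0
```

```bash
cat >> h.py <<'E'
def caps(c):
    im=c["img"].astype(int); m=((im[...,0]-im[...,2])>25).astype(np.uint8)
    n,l,st,ce=cv2.connectedComponentsWithStats(m)
    print("caps: ctr, bbox mid col",[(ce[i].round(1).tolist(),st[i,0]+st[i,2]/2) for i in range(1,n) if 60<st[i,4]<3000])
def onring():
    for n in ("side","top"):
        t=cam(n);print(n,[(round(d['p'],2),np.round(d['at']).tolist()) for d in robot.tip_of(n,'bottle0')],[proj(t,loc(CAR,[-.045,y,.01])).round().tolist() for y in (-.093,-.031,.031,.093)])
E
python3 - <<'E'
from h import *
need(DISP,[.046,.031,.131])
c=cam('wrist')
print("cap pred",proj(c,loc(DISP,[0,.031,.115])));caps(c);onring()
E
```

```text
t 24.77 pos [0.6589 0.2474 0.1898] need mm now-axes [ 1.   1.2 58.8] final-axes [ 0.8  1.3 58.8] rot [ 0.1  0.2 -0. ] F [-0.5 -0.9  0.6] w 0.0387 j [-0.59  0.46  0.27  1.38 -0.13  1.31  1.21]
cap pred [324.96821785 177.16547415]
caps: ctr, bbox mid col [([324.9, 172.4], np.float64(325.0)), ([422.8, 173.8], np.float64(427.0))]
side [(0.83, [371.0, 358.0]), (0.68, [360.0, 338.0]), (0.63, [392.0, 266.0])] [[370.0, 360.0], [358.0, 339.0], [346.0, 319.0], [335.0, 300.0]]
top [(0.52, [407.0, 244.0]), (0.5, [387.0, 243.0])] [[406.0, 246.0], [387.0, 245.0], [367.0, 244.0], [348.0, 243.0]]
```

>>> play_rows:
  series:
    - [0,0,0.03,0,0,0,-0.1]
    - [0,0,0.02,0,0,0,-0.1]
    - [0,0,0.007,0,0,0,-0.1]
    - [0,0,0,0,0,0,-0.1]
    - [0.012,0,0,0,0,0,-0.1]

```text
clock: 25.65
eef_pos: [0.6498, 0.2475, 0.1339]
ee_rot: [0.079, 3.131, 0.003]
ft_force: [5.2, -0.9, 7.1]
grip_width: 0.0386
grip_force: 5.0
```

>>> play_rows:
  series:
    - [0.012,0,0,0,0,0,-0.1]
    - [0.012,0,0,0,0,0,-0.1]
    - [0.012,0,0,0,0,0,-0.1]
    - [0,0,0,0,0,0,-0.1]
    - [0,0,0,0,0,0,-0.1]

```text
clock: 26.28
eef_pos: [0.6097, 0.2497, 0.1298]
ee_rot: [-0.077, -3.14, 0.0]
ft_force: [1.4, 0.5, -0.1]
grip_width: 0.0386
grip_force: 0.4
```

Run:
```python
from h import *
need(DISP,[0,.031,.097])
c=cam('wrist');caps(c);print(proj(c,loc(DISP,[0,.031,.115])))
```

```text
t 26.27 pos [0.6097 0.2497 0.1298] need mm now-axes [-2.5  1.4 32.8] final-axes [-2.4  1.4 32.8] rot [-0. -0. -0.] F [ 1.4  0.5 -0.1] w 0.0386 j [-0.63  0.42  0.26  1.57 -0.11  1.17  1.17]
caps: ctr, bbox mid col [([445.5, 275.3], np.float64(447.0)), ([325.6, 276.1], np.float64(326.0)), ([445.0, 306.0], np.float64(448.0)), ([325.6, 309.1], np.float64(326.0))]
[325.50069018 306.21239417]
```

>>> play_rows:
  series:
    - [-0.002,0.001,0.012,0,0,0,-0.1]
    - [0,0,0.012,0,0,0,-0.1]
    - [0,0,0.009,0,0,0,-0.1]
    - [0,0,0,0,0,0,-0.1]
    - [0,0,0,0,0,0,-1]

```text
clock: 26.95
eef_pos: [0.6121, 0.2506, 0.0973]
ee_rot: [0.078, 3.141, 0.0]
ft_force: [0.3, 0.3, 0.4]
grip_width: 0.0214
grip_force: 0.0
```

>>> play_rows:
  series:
    - [0,0,0,0,0,0,-1]
    - [0,0,0,0,0,0,-1]
    - [0,0,0,0,0,0,-1]
    - [0,0,0,0,0,0,-1]

```text
clock: 27.45
eef_pos: [0.6122, 0.2506, 0.0976]
ee_rot: [0.078, 3.14, 0.0]
ft_force: [0.1, 0.1, 0.6]
grip_width: 0.0167
grip_force: 37.9
```

>>> play_rows:
  series:
    - [0,0,-0.015,0,0,0,-1]
    - [0,0,-0.02,0,0,0,-1]
    - [0,0,-0.025,0,0,0,-1]
    - [0,0,-0.025,0,0,0,-1]
    - [0,0,-0.025,0,0,0,-1]

```text
clock: 28.08
eef_pos: [0.6124, 0.2507, 0.2101]
ee_rot: [0.078, 3.139, 0.002]
ft_force: [1.2, -0.2, -1.5]
grip_width: 0.0168
grip_force: 38.3
```

>>> play_rows:
  series:
    - [0,0,-0.025,0,0,0,-1]
    - [0,0,-0.025,0,0,0,-1]
    - [0,0,-0.01,0,0,0,-1]
    - [0,0,0,0,0,0,-1]

```text
clock: 28.58
eef_pos: [0.6123, 0.2507, 0.2686]
ee_rot: [0.077, 3.139, 0.002]
ft_force: [-0.7, -1.0, -0.8]
grip_width: 0.0167
grip_force: 38.3
```

```bash
python3 -c "
from h import *
need(CAR,[-.045,.031,.16])
"
```

```text
t 28.57 pos [0.6123 0.2507 0.2686] need mm now-axes [  54.1 -420.8  108.1] final-axes [  53.7 -420.7  108.6] rot [0.1 0.1 0. ] F [-0.7 -1.  -0.8] w 0.0167 j [-0.64  0.34  0.28  1.39 -0.09  1.42  1.16]
```

>>> play_rows:
  series:
    - [0.0067,-0.0526,0,0,0,0,-1]
    - [0.0067,-0.0526,0,0,0,0,-1]
    - [0.0067,-0.0526,0,0,0,0,-1]
    - [0.0067,-0.0526,0,0,0,0,-1]
    - [0.0067,-0.0526,0,0,0,0,-1]

```text
clock: 29.2
eef_pos: [0.5644, -0.0121, 0.2661]
ee_rot: [-0.077, -3.139, 0.0]
ft_force: [0.7, -0.0, 0.2]
grip_width: 0.0168
grip_force: 38.3
```

>>> play_rows:
  series:
    - [0.0067,-0.0526,0,0,0,0,-1]
    - [0.0067,-0.0526,0,0,0,0,-1]
    - [0.0067,-0.0526,0,0,0,0,-1]
    - [0,0,0.05,0,0,0,-1]
    - [0,0,0.045,0,0,0,-1]

```text
clock: 29.82
eef_pos: [0.5367, -0.1678, 0.1703]
ee_rot: [-0.081, -3.14, -0.001]
ft_force: [-0.1, 1.5, -1.4]
grip_width: 0.0166
grip_force: 38.3
```

>>> play_rows:
  series:
    - [0,0,0.013,0,0,0,-1]
    - [0,0,0,0,0,0,-1]
    - [0,0,0,0,0,0,-1]

```text
clock: 30.2
eef_pos: [0.539, -0.1673, 0.1612]
ee_rot: [0.077, 3.138, -0.001]
ft_force: [-0.5, -0.4, -1.0]
grip_width: 0.0168
grip_force: 38.3
```

```bash
python3 -c "
from h import *
need(CAR,[-.045,.031,.0985])
"
```

```text
t 30.2 pos [ 0.539  -0.1673  0.1612] need mm now-axes [ 1.6  0.5 62.7] final-axes [ 1.4  0.4 62.7] rot [-0.   0.2  0.1] F [-0.5 -0.4 -1. ] w 0.0168 j [-0.21  0.21  0.53  1.79 -0.11  1.17  1.87]
```

>>> play_rows:
  series:
    - [0.0015,0,0.015,0,0,0,-1]
    - [0,0,0.015,0,0,0,-1]
    - [0,0,0.015,0,0,0,-1]
    - [0,0,0.012,0,0,0,-1]
    - [0,0,0.005,0,0,0,-1]

```text
clock: 30.82
eef_pos: [0.5363, -0.1671, 0.0974]
ee_rot: [-0.078, -3.14, -0.0]
ft_force: [-4.0, 1.4, 19.9]
grip_width: 0.0168
grip_force: 41.5
```

>>> play_rows:
  series:
    - [0,0,0,0,0,0,-1]
    - [0,0,0.001,0,0,0,-1]

```text
clock: 31.08
eef_pos: [0.537, -0.1673, 0.0974]
ee_rot: [0.078, 3.139, -0.0]
ft_force: [-1.4, 0.9, 10.7]
grip_width: 0.0165
grip_force: 40.0
```

>>> play_rows:
  series:
    - [0,0,-0.001,0,0,0,-0.1]
    - [0,0,0,0,0,0,-0.1]
    - [0,0,0,0,0,0,-0.1]
    - [0,0,-0.02,0,0,0,-0.1]
    - [0,0,-0.05,0,0,0,-0.1]

```text
clock: 31.7
eef_pos: [0.5343, -0.1663, 0.1655]
ee_rot: [-0.077, -3.135, -0.001]
ft_force: [0.4, 0.8, 0.3]
grip_width: 0.0383
grip_force: 0.0
```

>>> play_rows:
  series:
    - [0,0,-0.05,0,0,0,-0.1]
    - [0,0,-0.04,0,0,0,-0.1]
    - [-0.011,0.0535,0,0,0,0,-0.1]
    - [-0.011,0.0535,0,0,0,0,-0.1]
    - [-0.011,0.0535,0,0,0,0,-0.1]

```text
clock: 32.33
eef_pos: [0.5773, -0.0068, 0.2574]
ee_rot: [0.078, 3.14, 0.001]
ft_force: [-0.1, 0.1, 0.8]
grip_width: 0.0385
grip_force: 0.0
```

>>> play_rows:
  series:
    - [-0.011,0.0535,0,0,0,0,-0.1]
    - [-0.011,0.0535,0,0,0,0,-0.1]
    - [-0.011,0.0535,0,0,0,0,-0.1]
    - [-0.011,0.0535,0,0,0,0,-0.1]
    - [-0.011,0.0535,0,0,0,0,-0.1]

```text
clock: 32.95
eef_pos: [0.6455, 0.2578, 0.2571]
ee_rot: [-0.078, -3.141, 0.0]
ft_force: [1.4, 0.1, 0.8]
grip_width: 0.0382
grip_force: 0.0
```

>>> play_rows:
  series:
    - [-0.011,0.0535,0,0,0,0,-0.1]
    - [0,0,0.04,0,0,0,-0.1]
    - [0,0,0.03,0,0,0,-0.1]
    - [0,0,0,0,0,0,-0.1]
    - [0,0,0,0,0,0,-0.1]

```text
clock: 33.58
eef_pos: [0.6595, 0.3091, 0.1887]
ee_rot: [0.078, 3.139, 0.001]
ft_force: [0.3, 0.0, 0.5]
grip_width: 0.0388
grip_force: 0.0
```

Run:
```python
from h import *
need(DISP,[.046,.093,.131])
c=cam('wrist')
print("cap pred",proj(c,loc(DISP,[0,.093,.115])));caps(c);onring()
```

```text
t 33.58 pos [0.6595 0.3091 0.1887] need mm now-axes [-1.5  1.6 57.8] final-axes [-1.6  1.6 57.7] rot [ 0.   0.1 -0. ] F [0.3 0.  0.5] w 0.0388 j [-0.66  0.52  0.27  1.31 -0.14  1.33  1.13]
cap pred [325.5725615  181.73940651]
caps: ctr, bbox mid col [([324.5, 176.3], np.float64(325.0)), ([31.3, 454.4], np.float64(34.5))]
side [(0.88, [368.0, 360.0]), (0.84, [344.0, 320.0]), (0.77, [359.0, 339.0]), (0.3, [220.0, 180.0])] [[370.0, 360.0], [358.0, 339.0], [346.0, 319.0], [335.0, 300.0]]
top [(0.6, [407.0, 241.0]), (0.53, [387.0, 244.0]), (0.5, [369.0, 241.0]), (0.37, [379.0, 276.0]), (0.2, [178.0, 270.0])] [[406.0, 246.0], [387.0, 245.0], [367.0, 244.0], [348.0, 243.0]]
```

>>> play_rows:
  series:
    - [0,0.001,0.03,0,0,0,-0.1]
    - [0,0,0.02,0,0,0,-0.1]
    - [0,0,0.007,0,0,0,-0.1]
    - [0,0,0,0,0,0,-0.1]
    - [0.011,0,0,0,0,0,-0.1]

```text
clock: 34.45
eef_pos: [0.6517, 0.3102, 0.1339]
ee_rot: [0.079, 3.132, 0.003]
ft_force: [6.3, -0.2, 4.5]
grip_width: 0.038
grip_force: 3.1
```

>>> play_rows:
  series:
    - [0.011,0,0,0,0,0,-0.1]
    - [0.011,0,0,0,0,0,-0.1]
    - [0.011,0,0,0,0,0,-0.1]
    - [0,0,0,0,0,0,-0.1]
    - [0,0,0,0,0,0,-0.1]

```text
clock: 35.08
eef_pos: [0.6147, 0.3123, 0.1298]
ee_rot: [-0.077, -3.14, 0.0]
ft_force: [-0.3, 0.3, -0.3]
grip_width: 0.0385
grip_force: 0.4
```

Run:
```python
from h import *
need(DISP,[0,.093,.097])
c=cam('wrist');caps(c);print(proj(c,loc(DISP,[0,.093,.115])))
```

```text
t 35.08 pos [0.6147 0.3123 0.1298] need mm now-axes [-0.5  0.6 32.8] final-axes [-0.5  0.6 32.8] rot [-0. -0. -0.] F [-0.3  0.3 -0.3] w 0.0385 j [-0.7   0.48  0.26  1.48 -0.13  1.2   1.1 ]
caps: ctr, bbox mid col [([322.6, 274.4], np.float64(323.5)), ([323.3, 307.6], np.float64(322.5))]
[323.84409931 302.28267605]
```

>>> play_rows:
  series:
    - [0,0,0.012,0,0,0,-0.1]
    - [0,0,0.012,0,0,0,-0.1]
    - [0,0,0.009,0,0,0,-0.1]
    - [0,0,0,0,0,0,-0.1]
    - [0,0,0,0,0,0,-1]

```text
clock: 35.75
eef_pos: [0.6151, 0.3123, 0.0974]
ee_rot: [0.078, 3.141, 0.0]
ft_force: [1.6, 0.1, -1.0]
grip_width: 0.0218
grip_force: 0.0
```

>>> play_rows:
  series:
    - [0,0,0,0,0,0,-1]
    - [0,0,0,0,0,0,-1]
    - [0,0,0,0,0,0,-1]
    - [0,0,0,0,0,0,-1]

```text
clock: 36.25
eef_pos: [0.6151, 0.3123, 0.0976]
ee_rot: [0.078, 3.14, 0.0]
ft_force: [1.4, -0.4, -0.1]
grip_width: 0.0167
grip_force: 38.2
```

>>> play_rows:
  series:
    - [0,0,-0.015,0,0,0,-1]
    - [0,0,-0.02,0,0,0,-1]
    - [0,0,-0.025,0,0,0,-1]
    - [0,0,-0.025,0,0,0,-1]
    - [0,0,-0.025,0,0,0,-1]

```text
clock: 36.88
eef_pos: [0.6154, 0.3122, 0.2102]
ee_rot: [0.078, 3.139, 0.002]
ft_force: [1.1, -0.2, -1.0]
grip_width: 0.0166
grip_force: 38.2
```

>>> play_rows:
  series:
    - [0,0,-0.025,0,0,0,-1]
    - [0,0,-0.025,0,0,0,-1]
    - [0,0,-0.01,0,0,0,-1]
    - [0,0,0,0,0,0,-1]

```text
clock: 37.38
eef_pos: [0.6152, 0.3123, 0.2687]
ee_rot: [0.077, 3.139, 0.002]
ft_force: [0.3, 0.6, -1.4]
grip_width: 0.0168
grip_force: 38.2
```

```bash
python3 -c "
from h import *
need(CAR,[-.045,.093,.16])
"
```

```text
t 37.38 pos [0.6152 0.3123 0.2687] need mm now-axes [  54.  -420.5  108.1] final-axes [  53.6 -420.4  108.7] rot [0.1 0.1 0. ] F [ 0.3  0.6 -1.4] w 0.0168 j [-0.71  0.4   0.28  1.31 -0.11  1.44  1.08]
```

>>> play_rows:
  series:
    - [0.0067,-0.0526,0,0,0,0,-1]
    - [0.0067,-0.0526,0,0,0,0,-1]
    - [0.0067,-0.0526,0,0,0,0,-1]
    - [0.0067,-0.0526,0,0,0,0,-1]
    - [0.0067,-0.0526,0,0,0,0,-1]

```text
clock: 38.0
eef_pos: [0.5673, 0.0495, 0.2662]
ee_rot: [-0.077, -3.139, 0.0]
ft_force: [1.0, 0.5, -0.4]
grip_width: 0.0169
grip_force: 38.2
```

>>> play_rows:
  series:
    - [0.0067,-0.0526,0,0,0,0,-1]
    - [0.0067,-0.0526,0,0,0,0,-1]
    - [0.0067,-0.0526,0,0,0,0,-1]
    - [0,0,0.05,0,0,0,-1]
    - [0,0,0.045,0,0,0,-1]

```text
clock: 38.62
eef_pos: [0.5397, -0.1062, 0.1705]
ee_rot: [-0.081, -3.14, -0.001]
ft_force: [0.6, 0.2, -1.2]
grip_width: 0.0164
grip_force: 38.2
```

>>> play_rows:
  series:
    - [0,0,0.013,0,0,0,-1]
    - [0,0,0,0,0,0,-1]
    - [0,0,0,0,0,0,-1]

```text
clock: 39.0
eef_pos: [0.542, -0.1056, 0.1611]
ee_rot: [0.077, 3.138, -0.0]
ft_force: [-0.5, 0.5, -0.1]
grip_width: 0.0167
grip_force: 38.2
```

```bash
python3 -c "
from h import *
need(CAR,[-.045,.093,.0985])
"
```

```text
t 39.0 pos [ 0.542  -0.1056  0.1611] need mm now-axes [ 1.5  0.6 62.6] final-axes [ 1.3  0.6 62.6] rot [-0.   0.2  0.1] F [-0.5  0.5 -0.1] w 0.0167 j [-0.31  0.18  0.51  1.82 -0.09  1.17  1.75]
```

>>> play_rows:
  series:
    - [0.0015,0,0.015,0,0,0,-1]
    - [0,0,0.015,0,0,0,-1]
    - [0,0,0.015,0,0,0,-1]
    - [0,0,0.012,0,0,0,-1]
    - [0,0,0.005,0,0,0,-1]

```text
clock: 39.62
eef_pos: [0.5392, -0.1055, 0.0974]
ee_rot: [-0.078, -3.14, -0.0]
ft_force: [-4.5, 0.2, 19.0]
grip_width: 0.0168
grip_force: 41.5
```

>>> play_rows:
  series:
    - [0,0,0,0,0,0,-1]
    - [0,0,0,0,0,0,-0.1]
    - [0,0,0,0,0,0,-0.1]
    - [0,0,0,0,0,0,-0.1]

```text
clock: 40.12
eef_pos: [0.5392, -0.1053, 0.0973]
ee_rot: [0.077, 3.14, 0.0]
ft_force: [-0.6, -0.5, -0.4]
grip_width: 0.0388
grip_force: 0.0
```

>>> play_rows:
  series:
    - [0,0,-0.02,0,0,0,-0.1]
    - [0,0,-0.05,0,0,0,-0.1]
    - [0.02,-0.04,-0.05,0,0,0,-0.1]
    - [0.05,-0.03,-0.03,0,0,0,-0.1]
    - [0,0,0,0,0,0,-0.1]

```text
clock: 40.75
eef_pos: [0.4683, -0.1716, 0.2457]
ee_rot: [0.087, 3.134, 0.001]
ft_force: [1.1, 0.5, -0.5]
grip_width: 0.0384
grip_force: 0.0
```

Run:
```python
from h import *
need(CAR,[-.14,-.07,.3],yaw_off=90);need(CAR,[-.14,-.07,.3],yaw_off=-90)
c=cam('wrist','w7')
onring()
for y in (-.093,-.031,.031,.093): print(proj(c,loc(CAR,[-.045,y,.115])))
print("bar",proj(c,loc(CAR,[-.14,-.07,.06])),proj(c,loc(CAR,[-.14,.07,.06])),proj(c,loc(CAR,[-.14,0,.06])), robot.tip_of('wrist','bail_bar'),"hook",proj(c,loc(CAR,[.034,0,.205])),proj(c,loc(CAR,[.054,0,.188])),robot.tip_of('wrist','hook_seat'))
```

```text
t 40.75 pos [ 0.4683 -0.1716  0.2457] need mm now-axes [ 25.2 -92.8 -54.6] final-axes [ 92.7  26.  -54.3] rot [ -0.2   0.3 -90.3] F [ 1.1  0.5 -0.5] w 0.0384 j [-0.27 -0.03  0.57  1.83  0.01  1.32  1.81]
t 40.75 pos [ 0.4683 -0.1716  0.2457] need mm now-axes [ 25.2 -92.8 -54.6] final-axes [-92.7 -26.  -54.3] rot [ 0.3  0.2 89.7] F [ 1.1  0.5 -0.5] w 0.0384 j [-0.27 -0.03  0.57  1.83  0.01  1.32  1.81]
side [(0.78, [343.0, 319.0]), (0.72, [370.0, 359.0]), (0.7, [359.0, 337.0]), (0.64, [335.0, 301.0])] [[370.0, 360.0], [358.0, 339.0], [346.0, 319.0], [335.0, 300.0]]
top [(0.66, [349.0, 242.0]), (0.63, [369.0, 244.0])] [[406.0, 246.0], [387.0, 245.0], [367.0, 244.0], [348.0, 243.0]]
[184.90491097 312.80207865]
[256.78410492 315.16337915]
[334.06925422 315.54764534]
[410.57024808 313.75554541]
bar [218.09222679 187.89224753] [377.59616125 185.86832982] [296.59545411 186.08368235] [{'at': [298.7, 182.8], 'p': 0.57}] hook [292.10248341 469.04881639] [294.99868331 467.94889363] []
```

View pics/w7.png

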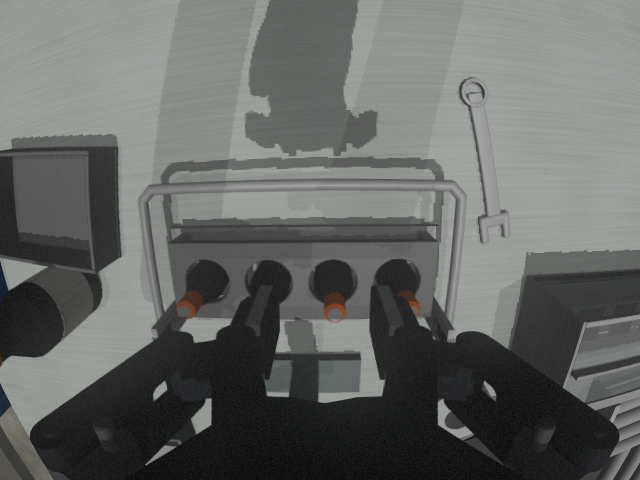

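>>> play_rows:
  series:
    - [0.013,0.024,0,0,0,0,-0.1]
    - [0.012,0.024,0,0,0,0,-0.1]
    - [0,0,0,0,0,10,-0.1]
    - [0,0,0,0,0,10,-0.1]
    - [0,0,0,0,0,10,-0.1]

```text
clock: 41.72
eef_pos: [0.4473, -0.1182, 0.2418]
ee_rot: [-0.894, -3.01, 0.001]
ft_force: [0.5, 0.5, -0.1]
grip_width: 0.0385
grip_force: 0.0
```

>>> play_rows:
  series:
    - [0,0,0,0,0,10,-0.1]
    - [0,0,0,0,0,10,-0.1]
    - [0,0,0,0,0,10,-0.1]
    - [0,0,0,0,0,10,-0.1]
    - [0,0,0,0,0,10,-0.1]

```text
clock: 42.35
eef_pos: [0.4472, -0.1182, 0.2417]
ee_rot: [-2.083, -2.35, 0.002]
ft_force: [-0.2, 0.3, 0.6]
grip_width: 0.0386
grip_force: 0.0
```

>>> play_rows:
  series:
    - [0,0,0,0,0,10,-0.1]
    - [0,0,0.05,0,0,0,-0.1]
    - [0,0,0.04,0,0,0,-0.1]
    - [0,0,0,0,0,0,-0.1]
    - [0,0,0,0,0,0,-0.1]

```text
clock: 42.98
eef_pos: [0.4481, -0.1187, 0.1536]
ee_rot: [2.274, 2.166, 0.001]
ft_force: [1.4, -0.4, -0.1]
grip_width: 0.0385
grip_force: 0.0
```

Run:
```python
from h import *
need(CAR,[-.14,.07,.056],yaw_off=-90)
c=cam('wrist','w8');s=robot.state();Rt=R.from_rotvec(s['ee_rot'])
print(proj(c,s['eef_pos']),proj(c,loc(CAR,[-.14,.07,.06])),proj(c,loc(CAR,[-.14,.1,.06])))
cv2.imwrite('pics/w8c.png',cv2.resize(c['img'][150:390,164:484][...,::-1],(800,600),interpolation=cv2.INTER_CUBIC))
```

```text
t 42.98 pos [ 0.4481 -0.1187  0.1536] need mm now-axes [-4.5 -3.3 97.6] final-axes [-4.5 -3.2 97.6] rot [0.1 0.  0.1] F [ 1.4 -0.4 -0.1] w 0.0385 j [-0.22 -0.02  0.42  2.02  0.01  1.14  0.15]
[327.14606799 317.71702194] [320.21186934 254.31637034] [320.12191757 208.20023396]
```

View pics/w8c.png

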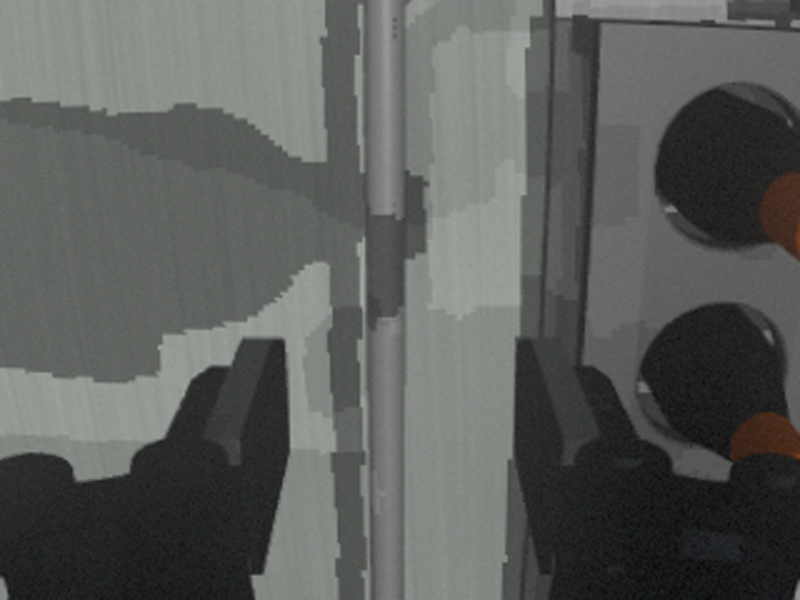

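>>> play_rows:
  series:
    - [-0.004,-0.0035,0.03,0,0,0,-0.1]
    - [0,0,0.035,0,0,0,-0.1]
    - [0,0,0.022,0,0,0,-0.1]
    - [0,0,0.011,0,0,0,-0.1]
    - [0,0,0,0,0,0,-0.1]

```text
clock: 43.65
eef_pos: [0.4441, -0.1226, 0.0551]
ee_rot: [2.275, 2.166, 0.001]
ft_force: [-0.2, -0.6, 0.2]
grip_width: 0.0383
grip_force: 0.0
```

>>> play_rows:
  series:
    - [0,0,0,0,0,0,-1]
    - [0,0,0,0,0,0,-1]
    - [0,0,0,0,0,0,-1]
    - [0,0,0,0,0,0,-1]
    - [0,0,0,0,0,0,-1]

```text
clock: 44.28
eef_pos: [0.444, -0.1226, 0.0553]
ee_rot: [2.275, 2.165, 0.002]
ft_force: [-1.2, -0.2, 6.2]
grip_width: 0.0085
grip_force: 39.2
```

```bash
python3 -c "
from h import *
need(CAR,[-.14,.07,.054],yaw_off=-90);onring()"
```

```text
t 44.27 pos [ 0.444  -0.1226  0.0553] need mm now-axes [-0.4  0.7  1.3] final-axes [-0.4  0.7  1.3] rot [ 0.1 -0.   0. ] F [-1.2 -0.2  6.2] w 0.0085 j [-0.21  0.11  0.44  2.13 -0.06  0.92  0.22]
side [(0.72, [337.0, 304.0]), (0.63, [344.0, 320.0]), (0.61, [371.0, 361.0]), (0.54, [361.0, 336.0])] [[370.0, 360.0], [358.0, 339.0], [346.0, 319.0], [335.0, 300.0]]
top [(0.61, [365.0, 246.0]), (0.59, [387.0, 241.0]), (0.54, [378.0, 230.0]), (0.46, [351.0, 242.0]), (0.42, [406.0, 245.0])] [[406.0, 246.0], [387.0, 245.0], [367.0, 244.0], [348.0, 243.0]]
```

>>> play_rows:
  series:
    - [0,0,-0.01,0,0,0,-1]
    - [0,0.002,-0.0243,0,0,0,-1]
    - [0,0.0063,-0.0236,0,0,0,-1]
    - [0,0.0104,-0.0221,0,0,0,-1]
    - [0,0,0,0,0,0,-1]

```text
clock: 45.1
eef_pos: [0.4628, -0.1236, 0.1355]
ee_rot: [2.274, 2.165, 0.002]
ft_force: [-0.3, -1.1, -2.2]
grip_width: 0.0091
grip_force: 38.9
```

>>> play_rows:
  series:
    - [0,0.014,-0.02,0,0,0,-1]
    - [0,0.0172,-0.0172,0,0,0,-1]
    - [0,0.02,-0.014,0,0,0,-1]
    - [0,0.0221,-0.0104,0,0,0,-1]
    - [0,0,0,0,0,0,-1]

```text
clock: 45.72
eef_pos: [0.5358, -0.1272, 0.1954]
ee_rot: [2.275, 2.166, -0.001]
ft_force: [0.3, -0.3, -3.1]
grip_width: 0.0079
grip_force: 39.0
```

```bash
python3 -c "
from h import *
need(CAR,[-.0479,.07,.2016-.0047],yaw_off=-90)
t=cam('side','s2');print([d for d in robot.tip_of('side','bail_bar')],proj(t,loc(CAR,[-.048,0,.2016])))"
```

```text
t 45.73 pos [ 0.5358 -0.1272  0.1954] need mm now-axes [-0.5  0.9 -1.5] final-axes [-0.5  0.9 -1.5] rot [-0.  0.  0.] F [ 0.3 -0.3 -3.1] w 0.0079 j [-0.22  0.14  0.44  1.78 -0.06  1.24  0.19]
[{'at': [354.0, 283.2], 'p': 0.94}] [354.74558708 278.48504804]
```

>>> play_rows:
  series:
    - [0,0.0236,-0.0075,0,0,0,-1]
    - [0,0.017,-0.012,0,0,0,-1]
    - [0,0.015,-0.004,0,0,0,-1]
    - [0,0,0,0,0,0,-1]
    - [0,0.017,0.001,0,0,0,-1]

```text
clock: 46.45
eef_pos: [0.6054, -0.1306, 0.2178]
ee_rot: [-2.274, -2.163, 0.002]
ft_force: [-1.5, 0.1, -3.5]
grip_width: 0.008
grip_force: 38.9
```

>>> play_rows:
  series:
    - [0,0.0166,0.004,0,0,0,-1]
    - [0,0.0138,0.004,0,0,0,-1]
    - [0,0,0,0,0,0,-1]

```text
clock: 46.82
eef_pos: [0.6376, -0.1322, 0.2094]
ee_rot: [-2.275, -2.165, 0.002]
ft_force: [-1.4, 0.3, -3.1]
grip_width: 0.008
grip_force: 39.0
```

```bash
python3 -c "
from h import *
need(CAR,[.054,.07,.188-.0047],yaw_off=-90)
t=cam('side','s3');print([d for d in robot.tip_of('side','bail_bar')],proj(t,loc(CAR,[.0547,0,.213])),proj(t,loc(CAR,[.034,0,.205])))
cv2.imwrite('pics/s3c.png',cv2.resize(t['img'][200:380,290:450][...,::-1],(533,600),interpolation=cv2.INTER_CUBIC))"
```

```text
t 46.83 pos [ 0.6376 -0.1322  0.2094] need mm now-axes [-0.5  0.9 26.1] final-axes [-0.5  0.9 26.1] rot [-0.1  0.   0. ] F [-1.4  0.3 -3.1] w 0.008 j [-0.18  0.36  0.44  1.51 -0.15  1.31  0.23]
[] [397.62178125 259.85290976] [388.85495491 265.25680144]
```

View pics/s3c.png

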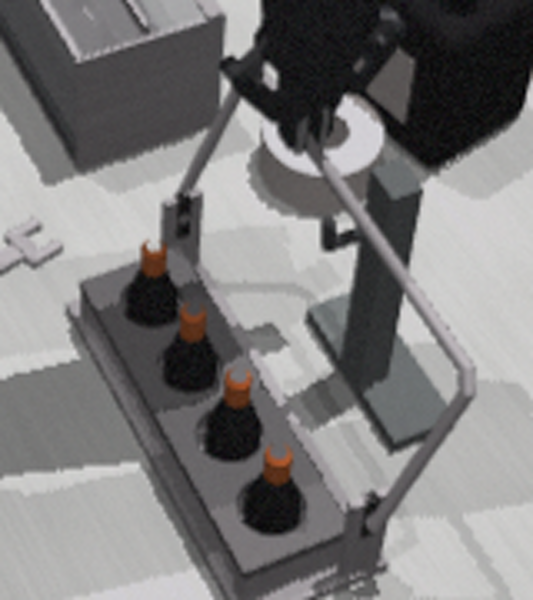

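>>> play_rows:
  series:
    - [0,0.0005,0.008,0,0,0,-1]
    - [0,0,0.008,0,0,0,-1]
    - [0,0,0.005,0,0,0,-1]
    - [0,0,0.003,0,0,0,-1]
    - [0,0,0,0,0,0,-1]

```text
clock: 47.55
eef_pos: [0.6418, -0.1321, 0.1918]
ee_rot: [2.27, 2.162, 0.011]
ft_force: [-1.4, 1.0, 14.5]
grip_width: 0.0082
grip_force: 40.9
```

```bash
python3 -c "
from h import *
need(CAR,[.054,.07,.188-.0047],yaw_off=-90)
"
```

```text
t 47.55 pos [ 0.6418 -0.1321  0.1918] need mm now-axes [-0.8 -3.4  8.4] final-axes [-0.8 -3.3  8.5] rot [ 0.6 -0.   0.1] F [-1.4  1.  14.5] w 0.0082 j [-0.18  0.37  0.44  1.53 -0.16  1.27  0.23]
```

```bash
python3 -c "
from h import *
t=cam('side','s4');print([d for d in robot.tip_of('side','bail_bar')],[d for d in robot.tip_of('side','hook_seat')],proj(t,loc(CAR,[.054,0,.188])),proj(t,loc(CAR,[.057,0,.1965])))
cv2.imwrite('pics/s4c.png',cv2.resize(t['img'][220:330,350:450][...,::-1],(545,600),interpolation=cv2.INTER_CUBIC))
print([d['at'] for d in robot.silhouettes('side','bail')])
"
```

```text
[{'at': [393.9, 269.3], 'p': 0.71}] [{'at': [397.0, 269.9], 'p': 0.84}] [396.21234157 267.33656047] [397.79761878 264.41526446]
[[411.4, 290.3]]
```

View pics/s4c.png

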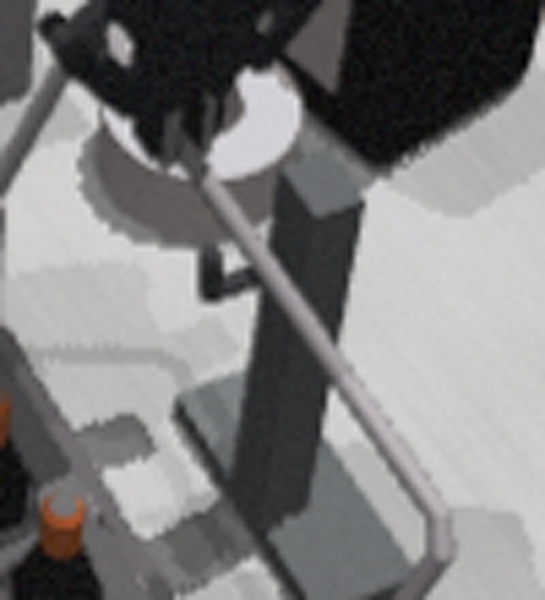

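>>> play_rows:
  series:
    - [0,0,-0.005,0,0,0,-1]
    - [0,0,0,0,0,0,-1]
    - [0,0,0,0,0,0,-0.3]
    - [0,0,0,0,0,0,-0.3]
    - [0,0,0,0,0,0,-0.3]

```text
clock: 48.38
eef_pos: [0.6384, -0.1321, 0.191]
ee_rot: [-2.275, -2.165, 0.001]
ft_force: [-0.3, -0.7, 0.2]
grip_width: 0.0297
grip_force: 0.0
```

```bash
python3 -c "
from h import *
need(CAR,[.054,.07,.188-.0047],yaw_off=-90)
t=cam('side','s5');print([d for d in robot.tip_of('side','bail_bar')],[d for d in robot.tip_of('side','hook_seat')])
a=cv2.resize(t['img'][220:330,350:450][...,::-1],(400,440),interpolation=cv2.INTER_CUBIC)
c=cam('wrist');print(proj(c,loc(CAR,[.054,.07,.188])),proj(c,robot.state()['eef_pos']))
b=cv2.resize(c['img'][130:390,204:444][...,::-1],(400,440),interpolation=cv2.INTER_CUBIC)
cv2.imwrite('pics/s5c.png',np.hstack([a,b]))
"
```

```text
t 48.38 pos [ 0.6384 -0.1321  0.191 ] need mm now-axes [-0.7  0.1  7.7] final-axes [-0.7  0.1  7.7] rot [-0.1 -0.   0. ] F [-0.3 -0.7  0.2] w 0.0297 j [-0.18  0.37  0.44  1.53 -0.16  1.28  0.23]
[{'at': [394.1, 267.9], 'p': 0.88}] [{'at': [395.0, 268.2], 'p': 0.85}, {'at': [367.8, 324.6], 'p': 0.57}, {'at': [380.1, 462.7], 'p': 0.37}, {'at': [221.3, 183.0], 'p': 0.34}]
[325.8116989  314.40683707] [326.18644368 317.04787171]
```

View pics/s5c.png

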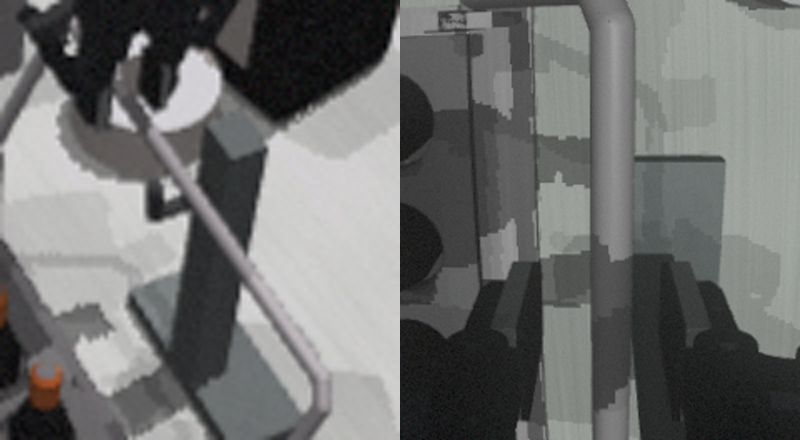

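>>> play_rows:
  series:
    - [0,0.002,0,0,0,0,-0.1]
    - [0,0,-0.01,0,0,0,-0.1]
    - [0,0,-0.02,0,0,0,-0.1]
    - [0,0,-0.05,0,0,0,-0.1]
    - [0,0,-0.05,0,0,0,-0.1]

```text
clock: 49.2
eef_pos: [0.6406, -0.1324, 0.3247]
ee_rot: [2.275, 2.165, 0.001]
ft_force: [0.3, -1.1, 1.1]
grip_width: 0.0384
grip_force: 0.0
```

>>> play_rows:
  series:
    - [0.05,-0.02,0,0,0,0,-0.1]
    - [0.05,-0.02,0,0,0,0,-0.1]
    - [0.05,-0.02,0,0,0,0,-0.1]
    - [0,0,0,0,0,0,-0.1]
    - [0,0,0,0,0,0,-0.1]

```text
clock: 49.82
eef_pos: [0.5885, 0.0198, 0.3232]
ee_rot: [2.275, 2.164, 0.002]
ft_force: [0.9, -1.0, -0.0]
grip_width: 0.0384
grip_force: 0.0
```

```bash
python3 -c "
from h import *
print(robot.state()['eef_pos'],robot.state()['ft_force']);onring()
t=cam('side','s6');print([d for d in robot.tip_of('side','bail_bar')],[d for d in robot.tip_of('side','hook_seat')],robot.tip_of('side','flap_lip'),proj(t,loc(DISP,[.023,0,.136])))
p=cam('top');print([d for d in robot.tip_of('top','bail_bar')],[d for d in robot.tip_of('top','hook_seat')],proj(p,loc(CAR,[.054,0,.188])))
cv2.imwrite('pics/s6c.png',cv2.resize(t['img'][130:390,250:470][...,::-1],(508,600),interpolation=cv2.INTER_CUBIC))
"
```

```text
[0.58848181 0.01975777 0.32319372] [ 0.93758388 -1.02557547 -0.03725738]
side [(0.65, [369.0, 359.0]), (0.65, [343.0, 319.0]), (0.51, [338.0, 304.0])] [[370.0, 360.0], [358.0, 339.0], [346.0, 319.0], [335.0, 300.0]]
top [(0.65, [368.0, 243.0]), (0.64, [385.0, 243.0]), (0.61, [349.0, 242.0]), (0.42, [407.0, 243.0])] [[406.0, 246.0], [387.0, 245.0], [367.0, 244.0], [348.0, 243.0]]
[{'at': [395.9, 269.4], 'p': 0.91}, {'at': [394.6, 270.3], 'p': 0.37}] [{'at': [393.5, 266.7], 'p': 0.85}] [{'at': [310.5, 172.3], 'p': 0.8}] [309.72044795 171.09454374]
[{'at': [386.7, 206.4], 'p': 0.92}] [{'at': [386.5, 204.5], 'p': 0.62}] [385.80899619 205.75784492]
```

View pics/s6c.png

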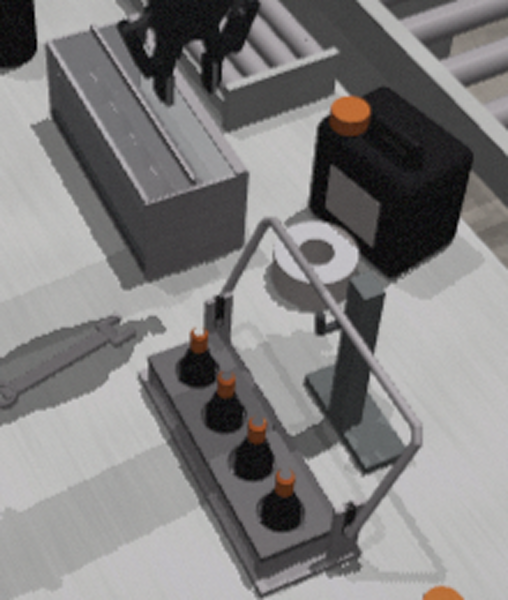

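The last picture shows all four bottles standing in their rings (caps at about (200,340) to (285,485)). The bail is hooked over the rod at about (325,320), the flap is shut and the gripper touches nothing. I'm handing the job in.

```bash
python3 -c "
from plant import robot
print(robot.job_done())"
```

```text
the job is handed in; nothing more can be done
None
```

I handed the job in at about 50 s: all four bottles stand in their rings, the bail is hooked over the lift hook, and the flap is shut. That is from the last camera check; `robot.job_done()` returned no verdict.

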